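# Rebuild a shaft coupling and clear the worn inserts

## Robot

A 6-joint arm with a two-finger parallel gripper is mounted at the origin on the work surface. World frame = base frame: x ahead of the robot, y to its left, z up, the work surface at z = 0. Lengths are in m, angles in rad, forces in N, time in s.
With the tool pointing down it reaches from about 0.25 to 0.85 m from the base axis. Payload 12.5 kg.
Tool frame: the origin (TCP) lies midway between the tips of the shut fingers; the grasp point (between the pads) lies ctrl.pinch_z behind it (ctrl.pinch_z is the distance from the TCP to the grasp point, in m); z points along the fingers, y is the line along which they close (so a half turn about z gives the same grasp; the last joint's range is limited). The gripper opens to 93 mm and grips with 3 to 60 N. Pads are 15 mm wide; open, the fingers measure 128 mm over their backs; the gripper's body (75 mm by 188 mm) begins 65 mm behind the grasp point.
Start: joints at [-1.236, 0.351, 1.652, -0, 1.139, -0.085], TCP at [0.224, -0.502, 0.219] pointing down, gripper open.
Joint ranges: [-2.75, 2.75], [-0.79, 2.1], [0.01, 2.65], [-1.57, 4.71], [0.07, 3.14], [-2.87, 2.87]. Speed limits (rad/s): [2.22, 2.22, 2.79, 3.14, 3.14, 3.14].

## Interface

Orientations are given as a unit quaternion [x, y, z, w].
In Python, from rig import ctrl, grab_frame, get_calibration gives the robot as it stands.
- The arm moves only by the tool arm_command, never from a script. Its argument "plan" is a list of rows, each an object of numbers: "jaw": the finger opening in mm, from 0 to 93; "dx", "dy", "dz": the shift along the tool's x, y, z in mm; "yaw": the turn about the tool's z in rad. A call has 1 to 12 rows; each row shifts and turns the commanded pose from where the row before left it, along the tool's axes as they then stand; what a row does not reach is not made up. A row lasts 1/12 s, in which the tool goes at most 41.7 mm and 7.16 degrees, less where a joint would pass 70% of its speed; a pose out of reach is approached as far as the arm can. A call with a gripper value outside its range is refused whole. The fingers move at their own pace and stop on an object; "force" is the grip in N (left out, the last holds). Time passes only in rows, so rows that do not move let the fingers close. It gives the time, the measured TCP pose, the force, the opening and the grip force at its end, in the units of the state.
- ctrl.observe(): the state, without advancing time (a new reading comes with each control period).
- grab_frame(name): name is "scene" or "top" or "wrist"; returns (picture, depth): 480x640x3 uint8, red, green, blue; 480x640 float32, m along the optical axis (not along the pixel's ray), 0 where there is no reading.
- get_calibration(name): a dict with "mtx" (3x3 intrinsics, pixels), "rvec" (rotation vector, rad) and "tvec" (3), from world to camera coordinates, as OpenCV has them. Camera axes: x right, y down, z forward; pixel columns grow to the right and rows downward; lengths in m; the calibration is good to about 2 mm. The wrist camera is an equidistant fisheye: a pixel r from the principal point sees the ray r / f radians off the axis. A picture is of the moment at which its call begins: read the wrist's pose just before it. get_calibration takes no time and is no camera call; for the wrist camera it gives the pose at the moment of the call.
- ctrl.close_job(): hands the job in; it is judged then, once.
The state is a dict: "t": time; "q": joint angles; "qvel": joint speeds; "joint_torque": joint torques, N m; "tcp_pos": TCP position; "eef_rot": TCP orientation; "force": force on the tool from outside, world axes, zero at the start; "wrist_torque": the same for the moment, N m; "opening": finger opening in m; "finger_force": force on a finger pad.
Only numpy, scipy, OpenCV 4.12 (cv2) and the standard library are available. Lean on these libraries where they do the work, as an engineer would, in place of code of your own. Each camera call takes 0.05 s, during which the arm holds its last target. There are 200 camera calls.

## Task

Lift the fresh yellow coupling insert out of the mould and seat it flat in the round seat on top of the shaft stand; then take the shaft from its wooden holder and thread it down through the insert and both plates of the stand until its head rests on the insert. Also clear the bench of the worn inserts, at any time: red ones into the red bin, blue ones into the blue bin. Leave the solder spool and the cup where they are.

Things in the scene. Friction and masses are not known exactly. Their poses are not given: they have to be found in the camera images.
- stand: shaft stand, fixed: grey base 120 x 100 x 8 mm (x, y, z); two level plates 100 x 100 mm, the lower at heights 24 to 34 mm, the upper at 60 to 80 mm, its top half blue. Both have a vertical 22.5 mm through hole on the stand's axis, mouths chamfered 2 mm; in the top of the upper plate, on that axis, is a round seat 64 mm wide, 10 mm deep. Origin: centre of the underside, on the axis; z up
- seat (a point): centre of the seat's floor in the top of the stand, 70 mm above the table, on the hole axis (z up)
- mould: open steel casting mould, fixed: block 110 x 110 x 30 mm with one round cavity 64 mm in diameter and 16 mm deep in the middle of its top. Origin: centre of its underside; z up
- insert: the fresh coupling insert, loose: yellow ring 60 mm outside diameter, 26 mm bore, 32 mm high, about 0.08 kg, lying flat in the mould's cavity so that its upper 16 mm stand above the mould. Origin: centre of its underside; z is its axis, up
- shaft: loose steel rod 20 mm in diameter, 6 mm tapered tip, with a black round head 36 mm wide and 25 mm high, 90 to 115 mm above the tip; about 0.25 kg. Origin: centre of the tip (bottom end); z is its axis, up. Starts upright in the holder, tip on the table. Home in the stand, its head on the seated insert (top 102 mm above the table), its tip is 12 mm above the table
- holder: wooden block holding the shaft at the start, fixed: 70 x 70 x 60 mm with a 22 mm vertical through hole in its middle. Origin: centre of its underside; z up
- red1: worn red coupling insert, loose, may be absent: red ring 60 mm outside diameter, 26 mm dark bore, 30 mm high, about 0.07 kg, lying flat on the bench. Origin: centre of its underside; z up. May be knocked a few cm aside during the work
- blue1: worn blue coupling insert, loose, may be absent: blue ring 60 mm outside diameter, 26 mm dark bore, 30 mm high, about 0.07 kg, lying flat on the bench. Origin: centre of its underside; z up. May be knocked a few cm aside during the work
- red2: worn red coupling insert, loose, may be absent: red ring 60 mm outside diameter, 26 mm dark bore, 30 mm high, about 0.07 kg, lying flat on the bench. Origin: centre of its underside; z up. May be knocked a few cm aside during the work
- blue2: worn blue coupling insert, loose, may be absent: blue ring 60 mm outside diameter, 26 mm dark bore, 30 mm high, about 0.07 kg, lying flat on the bench. Origin: centre of its underside; z up. May be knocked a few cm aside during the work
- red3: worn red coupling insert, loose, may be absent: red ring 60 mm outside diameter, 26 mm dark bore, 30 mm high, about 0.07 kg, lying flat on the bench. Origin: centre of its underside; z up. May be knocked a few cm aside during the work
- blue3: worn blue coupling insert, loose, may be absent: blue ring 60 mm outside diameter, 26 mm dark bore, 30 mm high, about 0.07 kg, lying flat on the bench. Origin: centre of its underside; z up. May be knocked a few cm aside during the work
- red_bin: open red plastic bin, fixed: 200 x 160 x 60 mm outside (x by y by height), walls and floor 5 mm. Origin: centre of its underside; z up
- blue_bin: open blue plastic bin, fixed: 200 x 160 x 60 mm outside (x by y by height), walls and floor 5 mm. Origin: centre of its underside; z up
- spool: bystander, loose: solder spool standing upright, 48 mm in diameter, 40 mm high, 0.5 kg, white flanges. Origin: centre of its underside
- cup: bystander, loose: brown cup about 74 mm wide, 85 mm high, behind the stand. Origin: centre of its underside

How it is judged:
On the way, in this order (a step that is already met when the one before it is completed fails the run):
1. the yellow insert is lifted clear of the mould (z of insert in the frame of mould above 0.035 m), for 0.1 s.
2. the yellow insert lies flat in the seat, let go (horizontal distance between insert and seat below 0.005 m and z of insert in the frame of seat between -0.003 and 0.003 m and angle between insert's own z axis and vertical below 0.08 rad and contact force between the fingers and insert below 0.2 N), for 0.2 s.
3. the shaft's tip has passed down through the insert and both plates, the insert still seated (horizontal distance between each of insert, shaft and seat below 0.005 m and z of insert in the frame of seat between -0.003 and 0.003 m and angle between each of insert, shaft's own z axis and vertical below 0.08 rad and z of shaft in the frame of stand below 0.023 m), for 0.05 s.
4. the shaft is fully home, its head resting on the insert (horizontal distance between each of insert, shaft and seat below 0.005 m and z of insert in the frame of seat between -0.003 and 0.003 m and angle between each of insert, shaft's own z axis and vertical below 0.08 rad and z of shaft in the frame of stand below 0.0155 m), for 0.2 s.
At the end, for the whole second after the job is handed in: the yellow insert flat in the seat (within 5 mm of the axis, 3 mm in height), the shaft upright within 0.08 rad through insert and both plates with its head on the insert (tip under 15.5 mm above the table), and every worn insert at rest inside the bin of its own colour (all of step 4 and linear speed of each of shaft, insert, red1, blue1, red2, blue2, red3, blue3 below 0.03 m/s and x of red1 in the frame of red_bin between -0.085 and 0.085 m and y of red1 in the frame of red_bin between -0.065 and 0.065 m and z of red1 in the frame of red_bin between -0.002 and 0.05 m and x of blue1 in the frame of blue_bin between -0.085 and 0.085 m and y of blue1 in the frame of blue_bin between -0.065 and 0.065 m and z of blue1 in the frame of blue_bin between -0.002 and 0.05 m and x of red2 in the frame of red_bin between -0.085 and 0.085 m and y of red2 in the frame of red_bin between -0.065 and 0.065 m and z of red2 in the frame of red_bin between -0.002 and 0.05 m and x of blue2 in the frame of blue_bin between -0.085 and 0.085 m and y of blue2 in the frame of blue_bin between -0.065 and 0.065 m and z of blue2 in the frame of blue_bin between -0.002 and 0.05 m and x of red3 in the frame of red_bin between -0.085 and 0.085 m and y of red3 in the frame of red_bin between -0.065 and 0.065 m and z of red3 in the frame of red_bin between -0.002 and 0.05 m and x of blue3 in the frame of blue_bin between -0.085 and 0.085 m and y of blue3 in the frame of blue_bin between -0.065 and 0.065 m and z of blue3 in the frame of blue_bin between -0.002 and 0.05 m); the robot touches nothing.
It fails at once if the spool is shifted more than 6 cm (distance of spool from where it was at the start of the episode above 0.06 m).
It fails at once if the cup is shifted more than 6 cm (distance of cup from where it was at the start of the episode above 0.06 m).
It fails at once if the cup is tipped over (angle between cup's own z axis and vertical above 0.6 rad).
It fails at once if the solder spool is tipped over (angle between spool's own z axis and vertical above 0.6 rad).
Of red1, blue1, red2, blue2, red3, blue3 only 4 to 6 are there at a start; the rules pass over those that are not, and their reading is None.
At some moment in a run one of red1, blue1, red2, blue2, red3, blue3 may be knocked a few centimetres aside while the robot is not near it.
It also fails if it takes over 200 s, if anything falls off the work surface, if the arm or the gripper's body presses on something with over 40 N, if the wrist force passes 120 N, or if a joint passes its speed limit or range.

## Working session

There is one attempt and no reset: what is moved stays moved. The work goes in short steps, Python scripts to look and compute and a tool call to move; the robot and the scene stay as the last step left them, time stands still between calls to the robot, and variables do not carry over. Pictures are saved under pics/ and viewed, at most 14 in all, crops included, and the job is handed in when it is done.

Besides the shell and the picture viewer there is one more tool, called after "Emit:" as a command line: name --argument value ..., lists and objects as JSON in quotes. arm_command: Moves the arm, as the interface text tells. Its arguments: {"type":"object","properties":{"plan":{"type":"array","items":{"type":"object","properties":{"jaw":{"type":"number"},"dx":{"type":"number"},"dy":{"type":"number"},"dz":{"type":"number"},"yaw":{"type":"number"}}}},"force":{"type":"number"}},"required":["plan"]}

```bash
ls; mkdir -p pics
cat > h.py <<'E'
import numpy as np, cv2
from rig import ctrl, grab_frame, get_calibration
def cal(n):
    c=get_calibration(n); R=cv2.Rodrigues(np.array(c['rvec'],float))[0]; return np.array(c['mtx'],float),R,np.array(c['tvec'],float).ravel()
def rays(c,n,uv):
    K,R,t=c; uv=np.atleast_2d(uv).astype(float)
    x=np.c_[(uv[:,0]-K[0,2])/K[0,0],(uv[:,1]-K[1,2])/K[1,1],np.ones(len(uv))]
    if n=='wrist':
        r=np.hypot(x[:,0],x[:,1]); s=np.where(r>1e-9,np.sin(r)/np.maximum(r,1e-9),1)
        x=np.c_[x[:,0]*s,x[:,1]*s,np.cos(r)]
    return -R.T@t, x@R
def plane(c,n,uv,z):
    o,d=rays(c,n,uv); return o+d*((z-o[2])/d[:,2])[:,None]
def deproj(c,n,uv,dep):
    o,d=rays(c,n,uv); K,R,t=c; z=(d@R.T)[:,2]; return o+d*(np.asarray(dep)/z)[:,None]
def save(f,im): cv2.imwrite('pics/'+f,im[:,:,::-1])
E
python3 - <<'E'
from h import *
s=ctrl.observe(); print({k:np.round(v,3) for k,v in s.items()}, ctrl.pinch_z)
for n in ['scene','top','wrist']:
    c=cal(n); im,d=grab_frame(n); save(n+'0.png',im); np.savez(''+n+'0.npz',im=im,d=d); print(n,c[0].round(1).tolist(),(-c[1].T@c[2]).round(3),c[1].round(2).tolist(),d.min(),d.max())
E
```

```text
pics
{'t': np.float64(0.0), 'q': array([-1.236,  0.351,  1.652,  0.   ,  1.139, -0.085]), 'qvel': array([-0.   ,  0.001,  0.   , -0.   , -0.   ,  0.   ]), 'joint_torque': array([ 2.0000e-03, -4.9732e+01, -2.8526e+01,  7.0000e-02,  2.6000e-02,
       -0.0000e+00]), 'tcp_pos': array([ 0.224, -0.502,  0.218]), 'eef_rot': array([ 0.978,  0.208, -0.   , -0.001]), 'force': array([ 0.369,  0.138, -0.093]), 'wrist_torque': array([-0.021, -0.009, -0.   ]), 'finger_force': np.float64(0.0), 'opening': np.float64(0.093)} 0.0188
scene [[488.1, 0.0, 308.3], [0.0, 488.1, 247.2], [0.0, 0.0, 1.0]] [1.122 0.599 0.564] [[-0.75, 0.67, -0.01], [0.35, 0.39, -0.85], [-0.56, -0.64, -0.52]] 0.0 3.9994273
top [[436.6, 0.0, 327.1], [0.0, 436.6, 241.1], [0.0, 0.0, 1.0]] [0.396 0.004 1.171] [[-0.01, -1.0, -0.0], [-0.98, 0.01, -0.19], [0.19, -0.0, -0.98]] 0.0 2.2118309
wrist [[371.6, 0.0, 318.7], [0.0, 371.6, 235.7], [0.0, 0.0, 1.0]] [ 0.297 -0.469  0.384] [[0.41, -0.91, -0.0], [-0.87, -0.39, 0.28], [-0.26, -0.12, -0.96]] 0.0 0.4962539
```

View pics/top0.png

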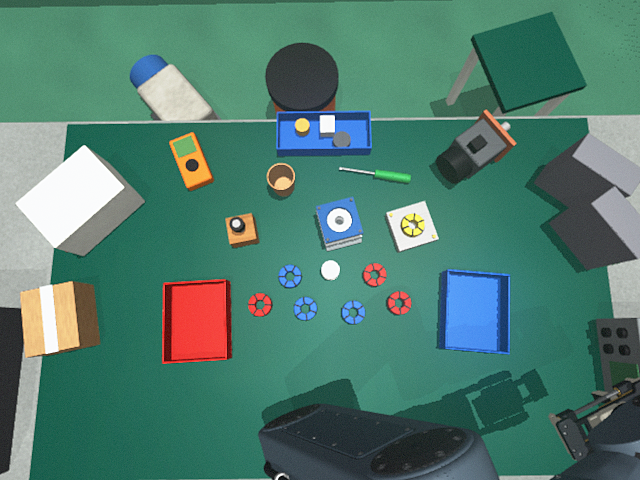

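View pics/scene0.png

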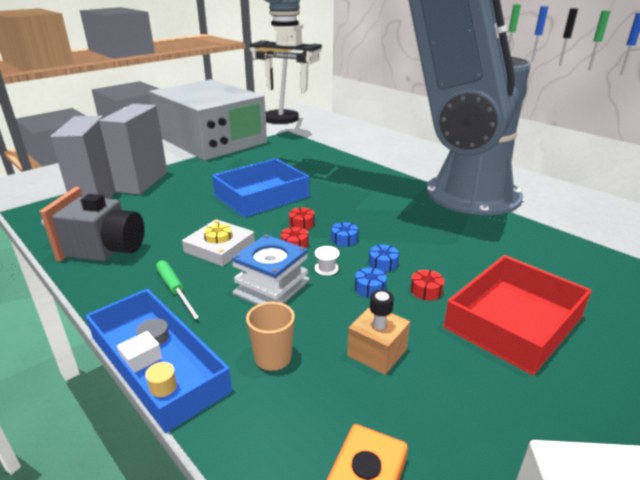

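The top view shows red inserts near (260,304), (375,274), (399,302) and blue ones near (290,276), (305,308), (353,312). The spool is at (330,270), the stand at (340,218), the mould at (412,225), the shaft at (238,224) and the bins at (197,320) and (475,312). The scene view shows the same things.

```bash
cat >> h.py <<'E'
def hsv(im): return cv2.cvtColor(im,cv2.COLOR_RGB2HSV)
def cmask(im,col):
    h=hsv(im); H,S,V=h[...,0].astype(int),h[...,1],h[...,2]
    m={'red':((H<8)|(H>172))&(S>150)&(V>80),'blue':(H>100)&(H<118)&(S>130)&(V>80),'yellow':(H>22)&(H<34)&(S>110)&(V>120)}[col]
    return m.astype(np.uint8)
def blobs(im,col,k=5):
    m=cv2.morphologyEx(cmask(im,col),cv2.MORPH_CLOSE,np.ones((k,k),np.uint8))
    cs,_=cv2.findContours(m,cv2.RETR_EXTERNAL,cv2.CHAIN_APPROX_NONE); return [c for c in cs if cv2.contourArea(c)>100]
E
python3 - <<'E'
from h import *
n='top';f=np.load('top0.npz');im,d=f['im'],f['d']
K,R,t=c=cal(n)
v,u=np.mgrid[0:480,0:640]; P=deproj(c,n,np.c_[u.ravel(),v.ravel()],d.ravel()).reshape(480,640,3)
for col in ['red','blue','yellow']:
    for ct in blobs(im,col):
        (x,y),(w,h),a=cv2.minAreaRect(ct); m=np.zeros(d.shape,np.uint8); cv2.drawContours(m,[ct],-1,1,-1)
        p=P[(m>0)&(d>0)]; zt=np.percentile(p[:,2],90); q=p[abs(p[:,2]-zt)<.006]
        bb=(q.max(0)+q.min(0))/2; print(col,(round(x),round(y)),cv2.contourArea(ct),'depth',q.mean(0).round(3),bb.round(3),'size',(q.max(0)-q.min(0)).round(3)[:2])
        # ray onto z top
# regions
for nm,(x0,x1,y0,y1) in {'stand':(312,368,192,256),'mould':(380,445,195,258),'holder':(222,262,208,252),'spool':(318,343,257,283),'cup':(262,300,158,198)}.items():
    p=P[y0:y1,x0:x1].reshape(-1,3); uv=np.c_[u[y0:y1,x0:x1].ravel(),v[y0:y1,x0:x1].ravel()]
    z=p[:,2]; print(nm,'zhist',[(int(a*1000),int(k)) for k,a in zip(*np.histogram(z,np.arange(-.01,.14,.006))) if k>15])
for nm,(x0,x1,y0,y1),zl,zh in [('stand',(305,375,190,256),.072,.09),('mould',(380,445,195,258),.022,.038),('holder',(218,265,205,252),.052,.068),('shafthead',(218,265,205,252),.10,.13),('spool',(316,345,257,285),.03,.05)]:
    m=np.zeros(d.shape,np.uint8); m[y0:y1,x0:x1]=(P[y0:y1,x0:x1,2]>zl)&(P[y0:y1,x0:x1,2]<zh)
    pts=P[m>0][:,:2].astype(np.float32); r=cv2.minAreaRect((pts*1000)); print(nm,[np.round(k,1) for k in r],P[m>0].mean(0).round(4))
E
```

```text
red (260, 304) 382.0 depth [0.449 0.179 0.029] [0.45  0.179 0.031] size [0.054 0.058]
red (399, 303) 365.0 depth [ 0.45  -0.182  0.03 ] [ 0.449 -0.182  0.031] size [0.057 0.057]
red (196, 321) 5357.0 depth [0.411 0.34  0.057] [0.41  0.339 0.055] size [0.204 0.169]
red (374, 274) 351.0 depth [ 0.524 -0.12   0.029] [ 0.524 -0.12   0.031] size [0.056 0.056]
blue (353, 312) 397.0 depth [ 0.427 -0.063  0.029] [ 0.427 -0.063  0.03 ] size [0.056 0.055]
blue (305, 308) 394.5 depth [0.438 0.062 0.029] [0.439 0.062 0.031] size [0.056 0.057]
blue (475, 311) 5466.0 depth [ 0.427 -0.376  0.057] [ 0.426 -0.373  0.056] size [0.213 0.177]
blue (290, 276) 385.5 depth [0.523 0.103 0.029] [0.523 0.102 0.03 ] size [0.058 0.058]
blue (339, 219) 1402.5 depth [ 0.662 -0.029  0.079] [ 0.662 -0.028  0.081] size [0.118 0.117]
blue (323, 133) 4096.5 depth [0.93  0.009 0.046] [0.923 0.009 0.046] size [0.115 0.259]
blue (145, 68) 651.0 depth [ 1.502  0.778 -0.543] [ 1.501  0.778 -0.542] size [0.11  0.106]
yellow (412, 224) 349.5 depth [ 0.654 -0.224  0.045] [ 0.654 -0.223  0.046] size [0.058 0.056]
yellow (302, 
[... 500 characters left out ...]
4, 295), (2, 75), (32, 79), (38, 177)]
cup zhist [(-10, 38), (-4, 688), (2, 231), (8, 31), (14, 29), (19, 34), (26, 27), (32, 32), (38, 37), (44, 36), (49, 37), (56, 36), (62, 39), (68, 45), (74, 41), (80, 111), (86, 22)]
stand [array([661.3, -29.3]), array([100.9, 100.4]), np.float64(14.2)] [ 0.6607 -0.0292  0.0787]
mould [array([ 654.2, -225.8]), array([110.5, 112.9]), np.float64(16.7)] [ 0.6522 -0.2244  0.0291]
holder [array([645.8, 228.3]), array([71.8, 70.5]), np.float64(10.8)] [0.6409 0.2243 0.0586]
shafthead [array([644.6, 228. ]), array([35.8, 33.3]), np.float64(44.0)] [0.6443 0.2272 0.113 ]
spool [array([537.4,  -4.8]), array([45.3, 44.6]), np.float64(0.3)] [ 0.537  -0.0049  0.0391]
```

Emit:
arm_command --plan '[{"yaw": 0.105,"jaw": 85},{"yaw": 0.105},{"yaw": 0.105},{"yaw": 0.105},{"dx": 33,"dy": -21},{"dx": 33,"dy": -21},{"dx": 33,"dy": -21},{"dx": 33,"dy": -21},{"dx": 33,"dy": -21},{"dx": 33,"dy": -21},{"dx": 33,"dy": -21},{"dx": 33,"dy": -21}]' --force 25

```text
invalid input
```

Emit:
arm_command --plan '[{"jaw": 85,"dx": 0,"dy": 0,"dz": 0,"yaw": 0.105},{"jaw": 85,"dx": 0,"dy": 0,"dz": 0,"yaw": 0.105},{"jaw": 85,"dx": 0,"dy": 0,"dz": 0,"yaw": 0.105},{"jaw": 85,"dx": 0,"dy": 0,"dz": 0,"yaw": 0.105},{"jaw": 85,"dx": 33,"dy": -21,"dz": 0,"yaw": 0},{"jaw": 85,"dx": 33,"dy": -21,"dz": 0,"yaw": 0},{"jaw": 85,"dx": 33,"dy": -21,"dz": 0,"yaw": 0},{"jaw": 85,"dx": 33,"dy": -21,"dz": 0,"yaw": 0},{"jaw": 85,"dx": 33,"dy": -21,"dz": 0,"yaw": 0},{"jaw": 85,"dx": 33,"dy": -21,"dz": 0,"yaw": 0},{"jaw": 85,"dx": 33,"dy": -21,"dz": 0,"yaw": 0},{"jaw": 85,"dx": 33,"dy": -21,"dz": 0,"yaw": 0}]' --force 25

```text
t: 1.15
tcp_pos: [0.4896, -0.3328, 0.2185]
eef_rot: [1.0, -0.0, -0.0, -0.0]
force: [0.1, -1.7, -0.2]
opening: 0.0847
finger_force: 0.0
```

Emit:
arm_command --plan '[{"jaw": 85,"dx": 33,"dy": -22,"dz": 0,"yaw": 0},{"jaw": 85,"dx": 33,"dy": -22,"dz": 0,"yaw": 0},{"jaw": 85,"dx": 33,"dy": -22,"dz": 0,"yaw": 0},{"jaw": 85,"dx": 33,"dy": -22,"dz": 0,"yaw": 0},{"jaw": 85,"dx": 32,"dy": -21,"dz": 20,"yaw": 0},{"jaw": 85,"dx": 0,"dy": 0,"dz": 20,"yaw": 0},{"jaw": 85,"dx": 0,"dy": 0,"dz": 20,"yaw": 0},{"jaw": 85,"dx": 0,"dy": 0,"dz": 0,"yaw": 0},{"jaw": 85,"dx": 0,"dy": 0,"dz": 0,"yaw": 0}]'

```text
t: 1.9
tcp_pos: [0.6506, -0.2259, 0.1586]
eef_rot: [1.0, -0.0, -0.001, -0.0]
force: [0.4, 0.5, 0.5]
opening: 0.085
finger_force: 0.0
```

```bash
cat > wl.py <<'E'
from h import *
import sys
def look(name,col,z,tag,p0=None):
    s=ctrl.observe(); c=cal('wrist'); im,d=grab_frame('wrist'); save(tag+'.png',im); np.savez(tag,im=im,d=d)
    print('tcp',s['tcp_pos'].round(4))
    for ct in blobs(im,col):
        if cv2.contourArea(ct)<600: continue
        P=plane(c,'wrist',ct[:,0,:],z)[:,:2].astype(np.float32)
        (x,y),r=cv2.minEnclosingCircle(P*1000)
        m=np.zeros(d.shape,np.uint8); cv2.drawContours(m,[ct],-1,1,-1); m=cv2.erode(m,np.ones((5,5),np.uint8)); v,u=np.where((m>0)&(d>0)&(cmask(im,col)>0))
        zz=np.percentile(deproj(c,'wrist',np.c_[u,v],d[v,u])[:,2],[10,50,90]).round(4) if len(u) else None
        print(col,ct[:,0].mean(0).round(),'circle',round(x,1),round(y,1),round(r,1),'z',zz)
E
python3 - <<'E'
from wl import *
look('wrist','yellow',.046,'w1')
E
```

```text
tcp [ 0.6506 -0.2259  0.1586]
yellow [317. 220.] circle 658.9 -223.8 31.3 z [0.0393 0.0452 0.0461]
```

View pics/w1.png

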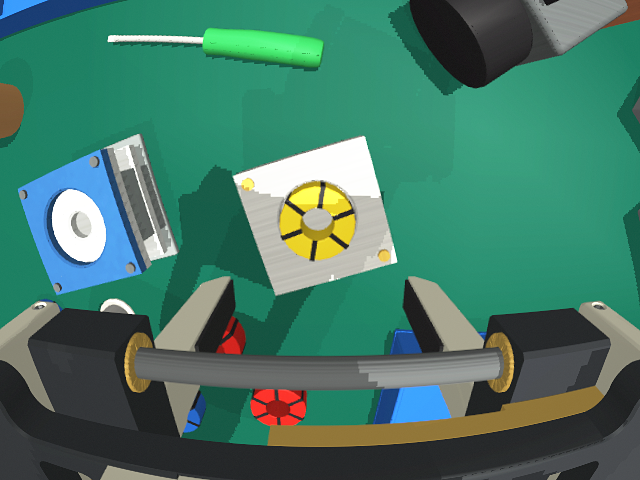

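The wrist view shows the yellow insert at (317,222) in the mould and the stand's seat at (80,225). I will fit the top face only, since its side wall biases the circle.

Run:
```python
from h import *
f=np.load('w1.npz');im,d=f['im'],f['d'];c=cal('wrist')
v,u=np.mgrid[0:480,0:640]; P=deproj(c,'wrist',np.c_[u.ravel(),v.ravel()],d.ravel()).reshape(480,640,3)
def circ(m,z):
    ct=max(cv2.findContours(m.astype(np.uint8),cv2.RETR_EXTERNAL,cv2.CHAIN_APPROX_NONE)[0],key=cv2.contourArea)
    Q=plane(c,'wrist',ct[:,0],z)[:,:2].astype(np.float32)*1000; (a,b),r=cv2.minEnclosingCircle(Q); e=cv2.fitEllipse(Q); print('minc',round(a,1),round(b,1),round(r,1),'ell',np.round(e[0],1),np.round(e[1],1))
roi=lambda x0,x1,y0,y1:(u>x0)&(u<x1)&(v>y0)&(v<y1)
z=P[...,2]
circ(roi(265,370,165,275)&(z>.0425)&(d>0)&(z<.06),.046)
h=hsv(im); w=(h[...,1]<60)&roi(40,115,180,272)&(d>0)&(z<.076)
print('floor z',np.median(z[w&(z>.06)]))
circ(w,.07)
blue=roi(10,150,130,295)&(z>.075)&(z<.086); print('plate',np.median(z[blue]),[np.round(k,1) for k in cv2.minAreaRect(P[blue][:,:2].astype(np.float32)*1000)])
b=roi(60,95,205,245)&(z<.062)&(d>0);
circ(b,.07)
mo=roi(225,405,130,300)&(z>.026)&(z<.034); print('mould',[np.round(k,1) for k in cv2.minAreaRect(P[mo][:,:2].astype(np.float32)*1000)])
```

```text
minc 657.1 -224.8 31.1 ell [ 657.4 -224.3] [58.9 59.2]
floor z 0.07062921185356116
minc 662.4 -24.5 32.1 ell [662.6 -24.4] [56.9 62.5]
plate 0.08065474287093612 [array([663.8, -27.9]), array([100.8, 102.6]), np.float64(14.3)]
minc 665.3 -31.7 10.3 ell [665.2 -31.6] [15.3 19.5]
mould [array([ 656.7, -224.4]), array([111.1, 110.9]), np.float64(16.5)]
```

Emit:
arm_command --plan '[{"jaw": 80,"dx": 5,"dy": -1,"dz": 30,"yaw": 0},{"jaw": 80,"dx": 0,"dy": 0,"dz": 30,"yaw": 0},{"jaw": 80,"dx": 0,"dy": 0,"dz": 30,"yaw": 0},{"jaw": 80,"dx": 0,"dy": 0,"dz": 20,"yaw": 0},{"jaw": 80,"dx": 0,"dy": 0,"dz": 14,"yaw": 0},{"jaw": 80,"dx": 0,"dy": 0,"dz": 0,"yaw": 0},{"jaw": 80,"dx": 0,"dy": 0,"dz": 0,"yaw": 0}]'

```text
t: 2.53
tcp_pos: [0.6567, -0.2255, 0.0366]
eef_rot: [1.0, -0.0, 0.001, 0.0]
force: [1.1, -0.1, -0.1]
opening: 0.0803
finger_force: 0.0
```

Emit:
arm_command --plan '[{"jaw": 50,"dx": 0,"dy": 0,"dz": 0,"yaw": 0},{"jaw": 50,"dx": 0,"dy": 0,"dz": 0,"yaw": 0},{"jaw": 50,"dx": 0,"dy": 0,"dz": 0,"yaw": 0},{"jaw": 50,"dx": 0,"dy": 0,"dz": 0,"yaw": 0},{"jaw": 50,"dx": 0,"dy": 0,"dz": 0,"yaw": 0},{"jaw": 50,"dx": 0,"dy": 0,"dz": 0,"yaw": 0}]' --force 20

```text
t: 3.03
tcp_pos: [0.6567, -0.2252, 0.0366]
eef_rot: [1.0, -0.0, 0.001, 0.0]
force: [-0.5, 1.6, 6.0]
opening: 0.0596
finger_force: 20.0
```

Emit:
arm_command --plan '[{"jaw": 50,"dx": 0,"dy": 0,"dz": -5,"yaw": 0},{"jaw": 50,"dx": 0,"dy": 0,"dz": -10,"yaw": 0},{"jaw": 50,"dx": 0,"dy": 0,"dz": -20,"yaw": 0},{"jaw": 50,"dx": 0,"dy": 0,"dz": -30,"yaw": 0},{"jaw": 50,"dx": 0,"dy": 0,"dz": -30,"yaw": 0},{"jaw": 50,"dx": 0,"dy": 0,"dz": -15,"yaw": 0},{"jaw": 50,"dx": 1,"dy": -25,"dz": 0,"yaw": 0},{"jaw": 50,"dx": 1,"dy": -25,"dz": 0,"yaw": 0},{"jaw": 50,"dx": 1,"dy": -25,"dz": 0,"yaw": 0},{"jaw": 50,"dx": 1,"dy": -25,"dz": 0,"yaw": 0},{"jaw": 50,"dx": 0,"dy": 0,"dz": 0,"yaw": 0},{"jaw": 50,"dx": 0,"dy": 0,"dz": 0,"yaw": 0}]'

```text
t: 4.03
tcp_pos: [0.6603, -0.124, 0.1462]
eef_rot: [1.0, 0.001, 0.0, 0.0]
force: [-0.1, -1.1, -0.4]
opening: 0.0597
finger_force: 20.0
```

Run:
```python
from h import *
s=ctrl.observe();c=cal('wrist');im,d=grab_frame('wrist');np.savez('w2',im=im,d=d);save('w2.png',im)
print(s['tcp_pos'].round(4),s['opening'],s['finger_force'])
```

```text
[ 0.6603 -0.124   0.1462] 0.05974165435575803 19.99984861817211
```

View pics/w2.png

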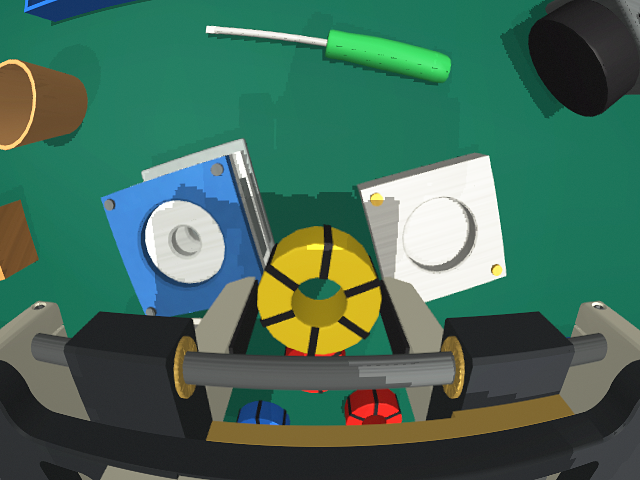

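The insert is held upright at (320,300), with the seat at (185,240) and the empty mould cavity at (440,233).

```bash
cat >> h.py <<'E'
def cloud(n,f):
    f=np.load(f);im,d=f['im'],f['d'];c=cal(n);v,u=np.mgrid[0:480,0:640]
    return im,d,c,u,v,deproj(c,n,np.c_[u.ravel(),v.ravel()],d.ravel()).reshape(480,640,3)
def circ(c,m,z,n='wrist'):
    ct=max(cv2.findContours(m.astype(np.uint8),cv2.RETR_EXTERNAL,cv2.CHAIN_APPROX_NONE)[0],key=cv2.contourArea)
    Q=plane(c,n,ct[:,0],z)[:,:2].astype(np.float32)*1000; (a,b),r=cv2.minEnclosingCircle(Q); e=cv2.fitEllipse(Q); print('minc',round(a,1),round(b,1),round(r,1),'ell',np.round(e[0],1),np.round(e[1],1))
E
python3 - <<'E'
from h import *
im,d,c,u,v,P=cloud('wrist','w2.npz'); z=P[...,2]
roi=lambda x0,x1,y0,y1:(u>x0)&(u<x1)&(v>y0)&(v<y1)&(d>0)
y=cmask(im,'yellow')>0
r=roi(255,385,220,360)&y; zt=np.percentile(z[r],80); print('insert top z',zt)
circ(c,r&(z>zt-.003),zt)
pl=roi(90,275,145,335)&(z>.076)&(z<.086)&~y; print('plate',np.median(z[pl]),[np.round(k,1) for k in cv2.minAreaRect(P[pl][:,:2].astype(np.float32)*1000)])
b=(cmask(im,'blue')>0)
w=roi(138,232,190,295)&(hsv(im)[...,1]<60)&(z>.03)
circ(c,w,.08)
h=roi(165,205,218,260)&(z<.062); circ(c,h,.068)
E
```

```text
insert top z 0.15498704437179303
minc 657.2 -125.6 28.9 ell [ 648.5 -129.6] [28.9 53.9]
plate 0.07918479978466852 [array([663. , -28.2]), array([100.5, 101.7]), np.float64(14.2)]
minc 666.0 -31.9 30.6 ell [665.7 -31.4] [57.5 60.4]
minc 664.0 -29.7 10.5 ell [664.2 -29.7] [18.3 20.4]
```

Emit:
arm_command --plan '[{"jaw": 50,"dx": 1,"dy": -20,"dz": 0,"yaw": 0},{"jaw": 50,"dx": 1,"dy": -20,"dz": 0,"yaw": 0},{"jaw": 50,"dx": 1,"dy": -20,"dz": 0,"yaw": 0},{"jaw": 50,"dx": 0,"dy": -20,"dz": 0,"yaw": 0},{"jaw": 50,"dx": 0,"dy": -16,"dz": 0,"yaw": 0},{"jaw": 50,"dx": 0,"dy": 0,"dz": 20,"yaw": 0},{"jaw": 50,"dx": 0,"dy": 0,"dz": 18,"yaw": 0},{"jaw": 50,"dx": 0,"dy": 0,"dz": 0,"yaw": 0},{"jaw": 50,"dx": 0,"dy": 0,"dz": 0,"yaw": 0}]'

```text
t: 4.83
tcp_pos: [0.6628, -0.0296, 0.107]
eef_rot: [1.0, -0.0, -0.001, -0.0]
force: [1.4, -0.4, 0.4]
opening: 0.0602
finger_force: 20.0
```

Run:
```python
from h import *
s=ctrl.observe();im,d=grab_frame('wrist');np.savez('w3',im=im,d=d);save('w3.png',im)
print(s['tcp_pos'].round(4),s['force'].round(1))
im,d,c,u,v,P=cloud('wrist','w3.npz'); z=P[...,2]
pl=(z>.076)&(z<.086)&(u>150)&(u<500)&(v>100)&(v<345)&(cmask(im,'yellow')==0)&(cmask(im,'blue')>0); print('plate',np.median(z[pl]),[np.round(k,1) for k in cv2.minAreaRect(P[pl][:,:2].astype(np.float32)*1000)])
```

```text
[ 0.6628 -0.0296  0.107 ] [ 1.4 -0.4  0.4]
plate 0.08038885753744249 [array([663.4, -27.3]), array([101.6, 100.5]), np.float64(14.2)]
```

View pics/w3.png

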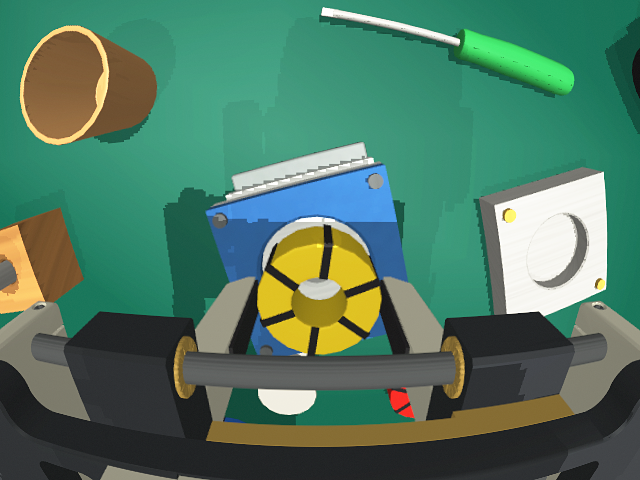

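Emit:
arm_command --plan '[{"jaw": 50,"dx": 0.5,"dy": -1.5,"dz": 0,"yaw": 0},{"jaw": 50,"dx": 0,"dy": 0,"dz": 4,"yaw": 0},{"jaw": 50,"dx": 0,"dy": 0,"dz": 4,"yaw": 0},{"jaw": 50,"dx": 0,"dy": 0,"dz": 3,"yaw": 0},{"jaw": 50,"dx": 0,"dy": 0,"dz": 0,"yaw": 0},{"jaw": 50,"dx": 0,"dy": 0,"dz": 0,"yaw": 0}]'

```text
t: 5.38
tcp_pos: [0.6635, -0.0275, 0.0961]
eef_rot: [1.0, -0.0, -0.0, -0.0]
force: [0.4, 0.2, -0.8]
opening: 0.0598
finger_force: 20.0
```

Emit:
arm_command --plan '[{"jaw": 50,"dx": 0,"dy": 0,"dz": 2.5,"yaw": 0},{"jaw": 50,"dx": 0,"dy": 0,"dz": 0,"yaw": 0},{"jaw": 64,"dx": 0,"dy": 0,"dz": 0,"yaw": 0},{"jaw": 75,"dx": 0,"dy": 0,"dz": 0,"yaw": 0},{"jaw": 80,"dx": 0,"dy": 0,"dz": 0,"yaw": 0},{"jaw": 80,"dx": 0,"dy": 0,"dz": 0,"yaw": 0},{"jaw": 80,"dx": 0,"dy": 0,"dz": -20,"yaw": 0},{"jaw": 80,"dx": 0,"dy": 0,"dz": -40,"yaw": 0},{"jaw": 80,"dx": 0,"dy": 0,"dz": -40,"yaw": 0},{"jaw": 80,"dx": 0,"dy": 0,"dz": -30,"yaw": 0},{"jaw": 80,"dx": 0,"dy": 0,"dz": 0,"yaw": 0},{"jaw": 80,"dx": 0,"dy": 0,"dz": 0,"yaw": 0}]'

```text
t: 6.38
tcp_pos: [0.6643, -0.0276, 0.2257]
eef_rot: [1.0, -0.0, 0.002, 0.0]
force: [-0.1, 0.5, -0.8]
opening: 0.0801
finger_force: 0.0
```

Run:
```python
from h import *
s=ctrl.observe();im,d=grab_frame('wrist');np.savez('w4',im=im,d=d);save('w4.png',im)
print(s['tcp_pos'].round(4),s['force'].round(1))
im,d,c,u,v,P=cloud('wrist','w4.npz'); z=P[...,2]
roi=(u>180)&(u<460)&(v>100)&(v<345)&(d>0)
y=(cmask(im,'yellow')>0)&roi; zt=np.percentile(z[y],[20,50,80,95]); print('ins top',zt)
m=roi&(z>.098)&(z<.108); circ(c,m,.102); q=P[m&y]; A=np.c_[q[:,:2]-q[:,:2].mean(0),np.ones(len(q))]; print('tilt',np.linalg.lstsq(A,q[:,2],rcond=None)[0])
pl=roi&(z>.076)&(z<.086)&(cmask(im,'blue')>0); print('plate',np.median(z[pl]),[np.round(k,1) for k in cv2.minAreaRect(P[pl][:,:2].astype(np.float32)*1000)])
m=roi&(z>.06)&(z<.12);bo=m&False
# bore
ct,hi=cv2.findContours((roi&(z>.098)&(z<.108)).astype(np.uint8),cv2.RETR_CCOMP,cv2.CHAIN_APPROX_NONE)
for k in ct:
  if cv2.contourArea(k)>150:
    Q=plane(c,'wrist',k[:,0],.102)[:,:2].astype(np.float32)*1000; print(cv2.minEnclosingCircle(Q))
```

```text
[ 0.6643 -0.0276  0.2257] [-0.1  0.5 -0.8]
ins top [0.0977034  0.09908451 0.09981566 0.10037132]
minc 662.9 -26.7 30.3 ell [662.9 -26.8] [57.7 58. ]
tilt [-0.00354857  0.00139114  0.09936571]
plate 0.07736245309923417 [array([661.8, -26.9]), array([100.7, 100.4]), np.float64(14.3)]
((662.9199829101562, -26.69584846496582), 30.345760345458984)
((663.3843383789062, -27.001420974731445), 14.521821022033691)
```

View pics/w4.png

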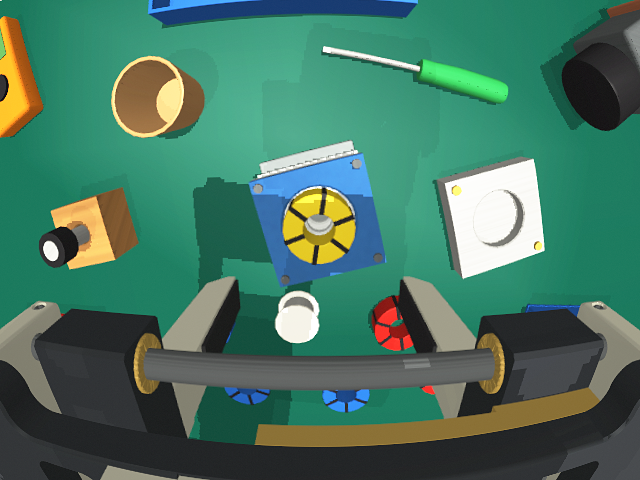

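The insert sits flat in the seat at (320,225), concentric with the plate. Next is the shaft.

Emit:
arm_command --plan '[{"jaw": 70,"dx": -2,"dy": -32,"dz": 0,"yaw": 0},{"jaw": 70,"dx": -2,"dy": -32,"dz": 0,"yaw": 0},{"jaw": 70,"dx": -2,"dy": -32,"dz": 0,"yaw": 0},{"jaw": 70,"dx": -2,"dy": -32,"dz": 0,"yaw": 0},{"jaw": 70,"dx": -2,"dy": -32,"dz": 0,"yaw": 0},{"jaw": 70,"dx": -2,"dy": -32,"dz": 0,"yaw": 0},{"jaw": 70,"dx": -2,"dy": -32,"dz": 0,"yaw": 0},{"jaw": 70,"dx": -2,"dy": -32,"dz": 0,"yaw": 0},{"jaw": 70,"dx": 0,"dy": 0,"dz": 0,"yaw": 0},{"jaw": 70,"dx": 0,"dy": 0,"dz": 0,"yaw": 0}]'

```text
t: 7.27
tcp_pos: [0.6467, 0.2296, 0.2217]
eef_rot: [1.0, 0.001, -0.001, 0.0]
force: [0.6, -0.5, 0.6]
opening: 0.0702
finger_force: 0.0
```

Run:
```python
from h import *
s=ctrl.observe();im,d=grab_frame('wrist');np.savez('w5',im=im,d=d);save('w5.png',im)
print(s['tcp_pos'].round(4),s['force'].round(1))
im,d,c,u,v,P=cloud('wrist','w5.npz'); z=P[...,2]
roi=(u>180)&(u<460)&(v>80)&(v<345)&(d>0)
m=roi&(z>.106)&(z<.125); print(np.median(z[m])); circ(c,m,np.median(z[m]))
pl=roi&(z>.052)&(z<.066); print('holder',np.median(z[pl]),[np.round(k,1) for k in cv2.minAreaRect(P[pl][:,:2].astype(np.float32)*1000)])
```

```text
[0.6467 0.2296 0.2217] [ 0.6 -0.5  0.6]
0.11487434871710483
minc 649.0 229.2 18.7 ell [648.8 229.2] [34.5 36.6]
holder 0.059656784669201046 [array([649.6, 228.5]), array([ 96.9, 327.9]), np.float64(57.3)]
```

View pics/w5.png

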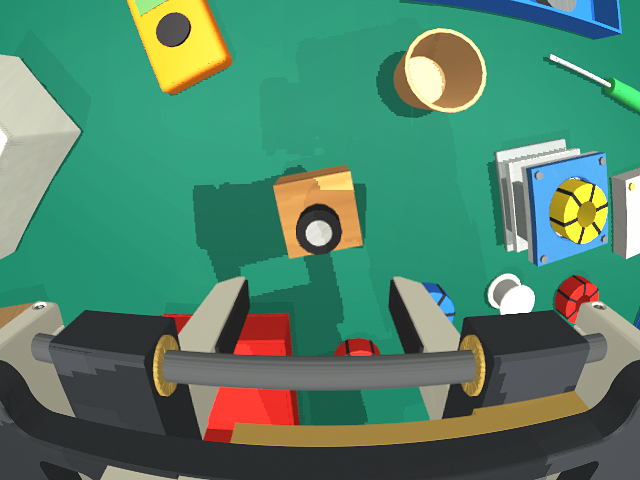

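Emit:
arm_command --plan '[{"jaw": 70,"dx": 2,"dy": 0,"dz": 35,"yaw": 0},{"jaw": 70,"dx": 0,"dy": 0,"dz": 35,"yaw": 0},{"jaw": 70,"dx": 0,"dy": 0,"dz": 30,"yaw": 0},{"jaw": 70,"dx": 0,"dy": 0,"dz": 18,"yaw": 0},{"jaw": 70,"dx": 0,"dy": 0,"dz": 10,"yaw": 0},{"jaw": 70,"dx": 0,"dy": 0,"dz": 0,"yaw": 0},{"jaw": 50,"dx": 0,"dy": 0,"dz": 0,"yaw": 0},{"jaw": 30,"dx": 0,"dy": 0,"dz": 0,"yaw": 0},{"jaw": 28,"dx": 0,"dy": 0,"dz": 0,"yaw": 0},{"jaw": 28,"dx": 0,"dy": 0,"dz": 0,"yaw": 0},{"jaw": 28,"dx": 0,"dy": 0,"dz": 0,"yaw": 0},{"jaw": 28,"dx": 0,"dy": 0,"dz": 0,"yaw": 0}]' --force 35

```text
t: 8.32
tcp_pos: [0.6499, 0.2286, 0.0964]
eef_rot: [1.0, -0.0, 0.0, -0.0]
force: [-1.0, -0.1, 2.4]
opening: 0.0357
finger_force: 35.0
```

Emit:
arm_command --plan '[{"jaw": 28,"dx": 0,"dy": 0,"dz": -10,"yaw": 0},{"jaw": 28,"dx": 0,"dy": 0,"dz": -25,"yaw": 0},{"jaw": 28,"dx": 0,"dy": 0,"dz": -30,"yaw": 0},{"jaw": 28,"dx": 0,"dy": 0,"dz": -30,"yaw": 0},{"jaw": 28,"dx": 0,"dy": 0,"dz": -30,"yaw": 0},{"jaw": 28,"dx": 0,"dy": 0,"dz": -10,"yaw": 0},{"jaw": 28,"dx": 0,"dy": 0,"dz": 0,"yaw": 0}]'

```text
t: 8.9
tcp_pos: [0.6506, 0.2288, 0.2339]
eef_rot: [1.0, -0.0, 0.002, -0.001]
force: [0.4, 0.3, -3.2]
opening: 0.0352
finger_force: 35.0
```

Emit:
arm_command --plan '[{"jaw": 28,"dx": 1,"dy": 15,"dz": 0,"yaw": 0},{"jaw": 28,"dx": 2,"dy": 30,"dz": 0,"yaw": 0},{"jaw": 28,"dx": 2,"dy": 30,"dz": 0,"yaw": 0},{"jaw": 28,"dx": 2,"dy": 30,"dz": 0,"yaw": 0},{"jaw": 28,"dx": 2,"dy": 30,"dz": 0,"yaw": 0},{"jaw": 28,"dx": 2,"dy": 30,"dz": 0,"yaw": 0},{"jaw": 28,"dx": 1,"dy": 30,"dz": 0,"yaw": 0},{"jaw": 28,"dx": 1,"dy": 30,"dz": 0,"yaw": 0},{"jaw": 28,"dx": 0,"dy": 20,"dz": 0,"yaw": 0},{"jaw": 28,"dx": 0,"dy": 11,"dz": 0,"yaw": 0},{"jaw": 28,"dx": 0,"dy": 0,"dz": 0,"yaw": 0},{"jaw": 28,"dx": 0,"dy": 0,"dz": 0,"yaw": 0}]'

```text
t: 9.9
tcp_pos: [0.6621, -0.0275, 0.2295]
eef_rot: [1.0, -0.0, -0.001, -0.0]
force: [-0.6, 0.6, -3.1]
opening: 0.0352
finger_force: 35.0
```

Run:
```python
from h import *
s=ctrl.observe();im,d=grab_frame('wrist');np.savez('w6',im=im,d=d)
im2,d2=grab_frame('scene');np.savez('s6',im=im2,d=d2)
print(s['tcp_pos'].round(4),s['force'].round(1))
save('w6.png',np.hstack([im[100:420,160:480],im2[120:440,160:480]]))
```

```text
[ 0.6621 -0.0275  0.2295] [-0.6  0.6 -3.1]
```

View pics/w6.png

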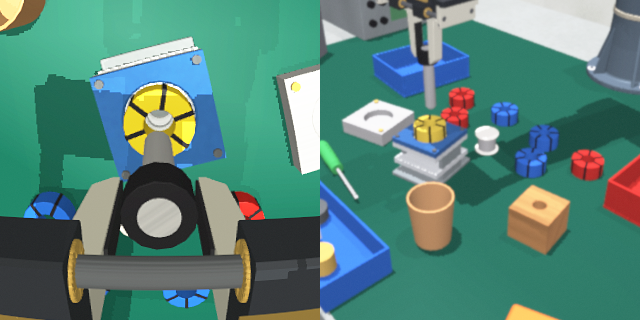

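The shaft hangs upright in the grip with its tip above the insert bore: tip near (158,120) and head near (160,215) in the left crop.

Run:
```python
from h import *
im,d,c,u,v,P=cloud('wrist','w6.npz'); z=P[...,2]
roi=(u>255)&(u<400)&(v>140)&(v<380)&(d>0)
m=roi&(z>.238)&(z<.262); zt=np.median(z[m]); print('headtop',zt); circ(c,m,zt)
near=roi&(np.hypot(P[...,0]-.662,P[...,1]+.0275)<.02)
for lo in np.arange(.13,.225,.012):
    k=near&(z>lo)&(z<lo+.012); q=P[k]
    if len(q)>20: print(round(lo,3),'x max',(np.percentile(q[:,0],98)*1000).round(1),'y',(np.percentile(q[:,1],[1,99])*1000).round(1),'ymid',(np.percentile(q[:,1],[1,99]).mean()*1000).round(1))
r2=(d>0)&(u>200)&(u<420)&(v>130)&(v<300)
m=r2&(z>.095)&(z<.108)&(cmask(im,'yellow')>0); q=P[m]; print('ins',np.median(q[:,2]),'y',(np.percentile(q[:,1],[.5,99.5])*1000).round(1),'xmax',q[:,0].max().round(4)); circ(c,m,.101)
pl=r2&(z>.075)&(z<.086)&(cmask(im,'blue')>0); print('plate',np.median(z[pl]),[np.round(k,1) for k in cv2.minAreaRect(P[pl][:,:2].astype(np.float32)*1000)])
# scene view: rod
im,d,c,u,v,P=cloud('scene','s6.npz'); z=P[...,2]
o=(-c[1].T@c[2]); dirv=np.array([.662,-.0275])-o[:2]; dirv/=np.linalg.norm(dirv)
n=np.array([-dirv[1],dirv[0]])
near=(d>0)&(np.hypot(P[...,0]-.662,P[...,1]+.0275)<.04)
for lo,hi in [(.14,.16),(.16,.18),(.18,.2)]:
    q=P[near&(z>lo)&(z<hi)]; l=q[:,:2]@n; 
    if len(q)>5: print(lo,'lat',((l.min()+l.max())/2*1000).round(1),((l.max()-l.min())*1000).round(1))
q=P[near&(z>.098)&(z<.106)]; l=q[:,:2]@n; print('ins lat',((l.min()+l.max())/2*1000).round(1),(np.ptp(l)*1000).round(1),'n',n)
```

```text
headtop 0.2482798989959313
minc 668.0 -29.5 32.2 ell [663.1 -26.8] [36.4 56.4]
0.13 x max 669.2 y [-33.6 -15.2] ymid -24.4
0.142 x max 669.6 y [-34.2 -16. ] ymid -25.1
0.154 x max 669.9 y [-34.6 -15.9] ymid -25.3
0.166 x max 669.7 y [-34.8 -16. ] ymid -25.4
0.178 x max 669.9 y [-34.9 -16.2] ymid -25.6
0.19 x max 669.9 y [-33.5 -16.6] ymid -25.1
0.214 x max 677.3 y [-40.9  -8.6] ymid -24.8
ins 0.1019566865155783 y [-54.5   2.8] xmax 0.6932
minc 658.7 -6.6 21.4 ell [660.3  -5.9] [16.4 39.1]
plate 0.08000519056913524 [array([663.8, -26. ]), array([100.5, 100. ]), np.float64(14.1)]
0.14 lat 548.4 18.4
0.16 lat 548.1 19.4
0.18 lat 548.3 18.3
ins lat 551.7 57.3 n [ 0.80593428 -0.59200502]
```

Emit:
arm_command --plan '[{"jaw": 28,"dx": 3.7,"dy": 0.6,"dz": 0,"yaw": 0},{"jaw": 28,"dx": 0,"dy": 0,"dz": 10,"yaw": 0},{"jaw": 28,"dx": 0,"dy": 0,"dz": 10,"yaw": 0},{"jaw": 28,"dx": 0,"dy": 0,"dz": 10,"yaw": 0},{"jaw": 28,"dx": 0,"dy": 0,"dz": 10,"yaw": 0},{"jaw": 28,"dx": 0,"dy": 0,"dz": 8,"yaw": 0},{"jaw": 28,"dx": 0,"dy": 0,"dz": 0,"yaw": 0},{"jaw": 28,"dx": 0,"dy": 0,"dz": 0,"yaw": 0}]'

```text
t: 10.67
tcp_pos: [0.6662, -0.0282, 0.1823]
eef_rot: [1.0, -0.0, -0.0, -0.0]
force: [0.4, 0.1, -2.7]
opening: 0.0354
finger_force: 35.0
```

Free entry into the bore; continue through the upper plate.

Emit:
arm_command --plan '[{"jaw": 28,"dx": 0,"dy": 0,"dz": 6,"yaw": 0},{"jaw": 28,"dx": 0,"dy": 0,"dz": 6,"yaw": 0},{"jaw": 28,"dx": 0,"dy": 0,"dz": 6,"yaw": 0},{"jaw": 28,"dx": 0,"dy": 0,"dz": 6,"yaw": 0},{"jaw": 28,"dx": 0,"dy": 0,"dz": 0,"yaw": 0}]'

```text
t: 11.08
tcp_pos: [0.6657, -0.0281, 0.1572]
eef_rot: [1.0, -0.0, -0.001, -0.0]
force: [0.6, -0.1, -3.0]
opening: 0.0352
finger_force: 35.0
```

Emit:
arm_command --plan '[{"jaw": 28,"dx": 0,"dy": 0,"dz": 8,"yaw": 0},{"jaw": 28,"dx": 0,"dy": 0,"dz": 8,"yaw": 0},{"jaw": 28,"dx": 0,"dy": 0,"dz": 7,"yaw": 0},{"jaw": 28,"dx": 0,"dy": 0,"dz": 7,"yaw": 0},{"jaw": 28,"dx": 0,"dy": 0,"dz": 7,"yaw": 0},{"jaw": 28,"dx": 0,"dy": 0,"dz": 6,"yaw": 0},{"jaw": 28,"dx": 0,"dy": 0,"dz": 2,"yaw": 0},{"jaw": 28,"dx": 0,"dy": 0,"dz": 0,"yaw": 0}]'

```text
t: 11.75
tcp_pos: [0.6661, -0.0281, 0.1131]
eef_rot: [1.0, -0.0, -0.001, -0.0]
force: [-0.2, 0.1, -3.1]
opening: 0.0352
finger_force: 35.0
```

Emit:
arm_command --plan '[{"jaw": 28,"dx": 0,"dy": 0,"dz": 3.5,"yaw": 0},{"jaw": 28,"dx": 0,"dy": 0,"dz": 0,"yaw": 0},{"jaw": 40,"dx": 0,"dy": 0,"dz": 0,"yaw": 0},{"jaw": 56,"dx": 0,"dy": 0,"dz": 0,"yaw": 0},{"jaw": 70,"dx": 0,"dy": 0,"dz": 0,"yaw": 0},{"jaw": 70,"dx": 0,"dy": 0,"dz": 0,"yaw": 0},{"jaw": 70,"dx": 0,"dy": 0,"dz": 0,"yaw": 0},{"jaw": 75,"dx": 0,"dy": 0,"dz": -25,"yaw": 0},{"jaw": 75,"dx": 0,"dy": 0,"dz": -40,"yaw": 0},{"jaw": 75,"dx": 0,"dy": 0,"dz": -35,"yaw": 0},{"jaw": 75,"dx": 0,"dy": 0,"dz": 0,"yaw": 0},{"jaw": 75,"dx": 0,"dy": 0,"dz": 0,"yaw": 0}]'

```text
t: 12.75
tcp_pos: [0.6673, -0.0282, 0.2126]
eef_rot: [1.0, -0.0, 0.002, 0.0]
force: [-0.6, -0.2, -0.6]
opening: 0.0754
finger_force: 0.0
```

Run:
```python
from h import *
s=ctrl.observe();im,d=grab_frame('scene');np.savez('s7',im=im,d=d); save('s7.png',cv2.resize(im[160:400,180:500],(640,480)))
im,d=grab_frame('wrist');np.savez('w7',im=im,d=d)
print(s['tcp_pos'].round(4),s['force'].round(1))
im,d,c,u,v,P=cloud('wrist','w7.npz'); z=P[...,2]
near=(d>0)&(np.hypot(P[...,0]-.663,P[...,1]+.028)<.035)&(z<.16)
q=P[near&(z>.115)]; print('head top',np.percentile(q[:,2],[50,80,95]).round(4)); circ(c,near&(z>.12),.127)
q=P[near&(z>.09)&(z<.11)]; print('ins',np.median(q[:,2]))
```

```text
[ 0.6673 -0.0282  0.2126] [-0.6 -0.2 -0.6]
head top [0.1254 0.1262 0.1268]
minc 664.1 -27.4 18.3 ell [664.4 -27.2] [34.4 35.4]
ins 0.10017789510721253
```

View pics/s7.png

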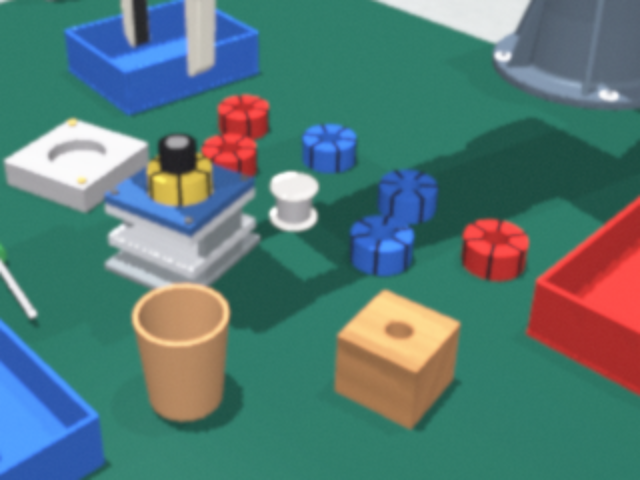

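The shaft is home: its head sits on the insert at (178,155), about 26 mm above the insert's top. The worn inserts come next, so I will re-measure them.

```bash
cat > worn.py <<'E'
from h import *
def worn():
    s=ctrl.observe(); print('t',round(float(s['t']),2),'tcp',s['tcp_pos'].round(4))
    for n in ['top','scene']:
        im,d=grab_frame(n); np.savez('t9',im=im,d=d); im,d,c,u,v,P=cloud(n,'t9.npz')
        for col in ['red','blue']:
            for ct in blobs(im,col,3):
                m=np.zeros(d.shape,np.uint8); cv2.drawContours(m,[ct],-1,1,-1); k=(m>0)&(d>0)&(P[...,2]>.022)&(P[...,2]<.04)
                q=P[k][:,:3]
                if len(q)<60 or not(.35<q[:,0].mean()<.62 and abs(q[:,1].mean())<.26): continue
                sz=np.ptp(q[:,:2],axis=0)
                if sz.max()>.09: continue
                (a,b),r=cv2.minEnclosingCircle(q[:,:2].astype(np.float32)*1000); print(n,col,round(a,1),round(b,1),'r',round(r,1),'z',np.percentile(q[:,2],80).round(3))
E
python3 -c "
from worn import *
worn()"
```

```text
t 12.85 tcp [ 0.6659 -0.0281  0.2094]
top red 449.5 179.9 r 29.9 z 0.03
top red 450.2 -182.0 r 29.7 z 0.031
top blue 526.9 112.2 r 27.0 z 0.03
scene red 452.5 182.0 r 31.2 z 0.03
scene blue 429.8 -59.9 r 32.3 z 0.03
```

Emit:
arm_command --plan '[{"jaw": 85,"dx": -28,"dy": 18,"dz": 0,"yaw": 0},{"jaw": 85,"dx": -28,"dy": 18,"dz": 0,"yaw": 0},{"jaw": 85,"dx": -28,"dy": 18,"dz": 10,"yaw": 0},{"jaw": 85,"dx": -28,"dy": 18,"dz": 30,"yaw": 0},{"jaw": 85,"dx": -28,"dy": 19,"dz": 30,"yaw": 0},{"jaw": 85,"dx": 0,"dy": 0,"dz": 20,"yaw": 0},{"jaw": 85,"dx": 0,"dy": 0,"dz": 0,"yaw": 0},{"jaw": 85,"dx": 0,"dy": 0,"dz": 0,"yaw": 0}]' --force 20

```text
t: 13.62
tcp_pos: [0.5302, -0.1162, 0.1241]
eef_rot: [1.0, -0.0, -0.001, -0.0]
force: [0.1, 0.2, 0.5]
opening: 0.0849
finger_force: 0.0
```

```bash
cat >> worn.py <<'E'
def wl():
    s=ctrl.observe(); im,d=grab_frame('wrist'); np.savez('wl',im=im,d=d); im,d,c,u,v,P=cloud('wrist','wl.npz'); print('tcp',s['tcp_pos'].round(4))
    for col in ['red','blue']:
        m=((cmask(im,col)>0)&(d>0)&(P[...,2]>.024)&(P[...,2]<.036)).astype(np.uint8); m=cv2.morphologyEx(m,cv2.MORPH_CLOSE,np.ones((7,7),np.uint8))
        for ct in cv2.findContours(m,cv2.RETR_EXTERNAL,cv2.CHAIN_APPROX_NONE)[0]:
            if cv2.contourArea(ct)<300: continue
            Q=plane(c,'wrist',ct[:,0],.03)[:,:2].astype(np.float32)*1000; (a,b),r=cv2.minEnclosingCircle(Q); print(col,round(a,1),round(b,1),'r',round(r,1),ct[:,0].min(0),ct[:,0].max(0))
E
python3 -c "
from worn import *
wl()"
```

```text
tcp [ 0.5302 -0.1162  0.1241]
red 454.7 -181.2 r 31.5 [363 294] [420 354]
red 457.6 180.1 r 32.6 [ 10 283] [ 47 316]
red 528.3 -119.6 r 30.2 [285 203] [364 279]
blue 434.1 -61.4 r 29.8 [221 319] [289 355]
blue 493.9 -363.7 r 78.1 [518 231] [639 312]
blue 527.5 101.9 r 32.2 [ 45 209] [ 98 275]
```

Emit:
arm_command --plan '[{"jaw": 85,"dx": -3,"dy": 3,"dz": 30,"yaw": 0},{"jaw": 85,"dx": 0,"dy": 0,"dz": 35,"yaw": 0},{"jaw": 85,"dx": 0,"dy": 0,"dz": 30,"yaw": 0},{"jaw": 85,"dx": 0,"dy": 0,"dz": 17,"yaw": 0},{"jaw": 85,"dx": 0,"dy": 0,"dz": 0,"yaw": 0},{"jaw": 50,"dx": 0,"dy": 0,"dz": 0,"yaw": 0},{"jaw": 50,"dx": 0,"dy": 0,"dz": 0,"yaw": 0},{"jaw": 50,"dx": 0,"dy": 0,"dz": 0,"yaw": 0},{"jaw": 50,"dx": 0,"dy": 0,"dz": 0,"yaw": 0},{"jaw": 50,"dx": 0,"dy": 0,"dz": -20,"yaw": 0},{"jaw": 50,"dx": 0,"dy": 0,"dz": -35,"yaw": 0},{"jaw": 50,"dx": 0,"dy": 0,"dz": -40,"yaw": 0}]'

```text
t: 14.67
tcp_pos: [0.5266, -0.1191, 0.1085]
eef_rot: [1.0, -0.0, -0.001, -0.0]
force: [0.9, -0.3, -0.3]
opening: 0.0594
finger_force: 20.0
```

Emit:
arm_command --plan '[{"jaw": 50,"dx": -12,"dy": -20,"dz": -15,"yaw": 0},{"jaw": 50,"dx": -13,"dy": -35,"dz": 0,"yaw": 0},{"jaw": 50,"dx": -13,"dy": -35,"dz": 0,"yaw": 0},{"jaw": 50,"dx": -13,"dy": -35,"dz": 0,"yaw": 0},{"jaw": 50,"dx": -13,"dy": -35,"dz": 0,"yaw": 0},{"jaw": 50,"dx": -13,"dy": -35,"dz": 0,"yaw": 0},{"jaw": 50,"dx": -13,"dy": -35,"dz": 0,"yaw": 0},{"jaw": 50,"dx": -13,"dy": -35,"dz": 0,"yaw": 0},{"jaw": 50,"dx": -13,"dy": -35,"dz": 0,"yaw": 0},{"jaw": 50,"dx": -13,"dy": -35,"dz": 0,"yaw": 0},{"jaw": 50,"dx": -13,"dy": -35,"dz": 0,"yaw": 0},{"jaw": 50,"dx": -13,"dy": -35,"dz": 0,"yaw": 0}]'

```text
t: 15.67
tcp_pos: [0.3718, 0.2875, 0.1238]
eef_rot: [1.0, -0.0, 0.001, -0.0]
force: [0.7, 0.8, -0.3]
opening: 0.0593
finger_force: 20.0
```

Emit:
arm_command --plan '[{"jaw": 50,"dx": -10,"dy": -25,"dz": 0,"yaw": 0},{"jaw": 50,"dx": -7,"dy": -14,"dz": 0,"yaw": 0},{"jaw": 50,"dx": 0,"dy": 0,"dz": 30,"yaw": 0},{"jaw": 50,"dx": 0,"dy": 0,"dz": 35,"yaw": 0},{"jaw": 50,"dx": 0,"dy": 0,"dz": 30,"yaw": 0},{"jaw": 50,"dx": 0,"dy": 0,"dz": 0,"yaw": 0},{"jaw": 68,"dx": 0,"dy": 0,"dz": 0,"yaw": 0},{"jaw": 68,"dx": 0,"dy": 0,"dz": 0,"yaw": 0},{"jaw": 68,"dx": 0,"dy": 0,"dz": -30,"yaw": 0},{"jaw": 68,"dx": 0,"dy": 0,"dz": -35,"yaw": 0},{"jaw": 68,"dx": 0,"dy": 0,"dz": -35,"yaw": 0},{"jaw": 68,"dx": 0,"dy": 0,"dz": 0,"yaw": 0}]'

```text
t: 16.67
tcp_pos: [0.3586, 0.3269, 0.1358]
eef_rot: [1.0, -0.0, 0.005, -0.004]
force: [0.6, 0.7, 1.1]
opening: 0.0682
finger_force: 0.0
```

Emit:
arm_command --plan '[{"jaw": 85,"dx": 19,"dy": 28,"dz": 0,"yaw": 0},{"jaw": 85,"dx": 19,"dy": 28,"dz": 0,"yaw": 0},{"jaw": 85,"dx": 20,"dy": 30,"dz": 0,"yaw": 0},{"jaw": 85,"dx": 20,"dy": 30,"dz": 0,"yaw": 0},{"jaw": 85,"dx": 20,"dy": 30,"dz": 0,"yaw": 0},{"jaw": 85,"dx": 0,"dy": 0,"dz": 0,"yaw": 0},{"jaw": 85,"dx": 0,"dy": 0,"dz": 0,"yaw": 0}]'

```text
t: 17.25
tcp_pos: [0.4548, 0.1776, 0.1294]
eef_rot: [1.0, -0.002, 0.001, -0.0]
force: [0.6, 0.5, -0.5]
opening: 0.0852
finger_force: 0.0
```

```bash
python3 -c "
from worn import *
wl(); worn(); save('w8.png',np.load('wl.npz')['im'])"
```

```text
tcp [0.4548 0.1776 0.1294]
red 377.2 320.3 r 14.6 [143 312] [171 334]
red 451.4 183.2 r 29.9 [275 201] [353 277]
red 441.4 418.3 r 58.5 [ 40 188] [ 76 308]
red 466.6 276.2 r 48.9 [173 158] [216 279]
blue 429.6 -56.5 r 31.6 [550 231] [600 292]
blue 440.4 66.6 r 30.6 [426 217] [494 288]
blue 523.9 106.8 r 30.3 [378 105] [457 184]
t 17.3 tcp [0.454  0.1785 0.1291]
top red 449.5 -182.9 r 29.5 z 0.031
top blue 426.7 -62.7 r 29.7 z 0.031
top blue 438.3 62.5 r 29.8 z 0.031
top blue 523.3 102.3 r 29.7 z 0.031
scene red 453.1 182.7 r 31.6 z 0.03
scene red 454.7 -183.1 r 32.4 z 0.03
scene blue 431.2 -62.1 r 31.9 z 0.03
```

View pics/w8.png

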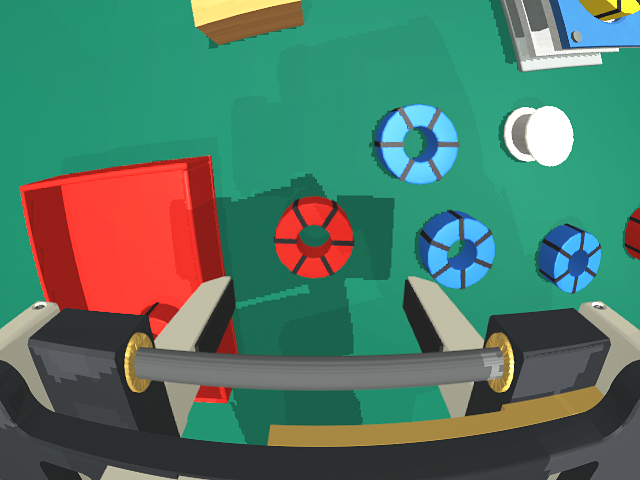

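The wrist view shows red1 at (314,237) and red2 in the red bin near (160,320).

Emit:
arm_command --plan '[{"jaw": 80,"dx": -3,"dy": -2.5,"dz": 30,"yaw": 0},{"jaw": 80,"dx": 0,"dy": 0,"dz": 35,"yaw": 0},{"jaw": 80,"dx": 0,"dy": 0,"dz": 35,"yaw": 0},{"jaw": 80,"dx": 0,"dy": 0,"dz": 17,"yaw": 0},{"jaw": 80,"dx": 0,"dy": 0,"dz": 0,"yaw": 0},{"jaw": 50,"dx": 0,"dy": 0,"dz": 0,"yaw": 0},{"jaw": 50,"dx": 0,"dy": 0,"dz": 0,"yaw": 0},{"jaw": 50,"dx": 0,"dy": 0,"dz": 0,"yaw": 0},{"jaw": 50,"dx": 0,"dy": 0,"dz": 0,"yaw": 0},{"jaw": 50,"dx": 0,"dy": 0,"dz": -25,"yaw": 0},{"jaw": 50,"dx": 0,"dy": 0,"dz": -40,"yaw": 0},{"jaw": 50,"dx": 0,"dy": 0,"dz": -40,"yaw": 0}]'

```text
t: 18.4
tcp_pos: [0.4499, 0.181, 0.1173]
eef_rot: [1.0, -0.0, -0.001, 0.0]
force: [1.2, 0.0, 0.0]
opening: 0.0592
finger_force: 20.0
```

Emit:
arm_command --plan '[{"jaw": 50,"dx": -6,"dy": -25,"dz": -15,"yaw": 0},{"jaw": 50,"dx": -7,"dy": -30,"dz": 0,"yaw": 0},{"jaw": 50,"dx": -7,"dy": -30,"dz": 0,"yaw": 0},{"jaw": 50,"dx": -7,"dy": -30,"dz": 0,"yaw": 0},{"jaw": 50,"dx": -6,"dy": -30,"dz": 0,"yaw": 0},{"jaw": 50,"dx": -6,"dy": -30,"dz": 0,"yaw": 0},{"jaw": 50,"dx": 0,"dy": 0,"dz": 0,"yaw": 0}]'

```text
t: 18.98
tcp_pos: [0.4107, 0.3602, 0.1318]
eef_rot: [1.0, 0.001, 0.001, -0.001]
force: [-0.4, 0.0, -0.8]
opening: 0.0597
finger_force: 20.0
```

Emit:
arm_command --plan '[{"jaw": 50,"dx": 0,"dy": 2,"dz": 30,"yaw": 0},{"jaw": 50,"dx": 0,"dy": 0,"dz": 35,"yaw": 0},{"jaw": 50,"dx": 0,"dy": 0,"dz": 35,"yaw": 0},{"jaw": 50,"dx": 0,"dy": 0,"dz": 0,"yaw": 0},{"jaw": 68,"dx": 0,"dy": 0,"dz": 0,"yaw": 0},{"jaw": 68,"dx": 0,"dy": 0,"dz": 0,"yaw": 0},{"jaw": 68,"dx": 0,"dy": 0,"dz": -30,"yaw": 0},{"jaw": 68,"dx": 0,"dy": 0,"dz": -35,"yaw": 0},{"jaw": 68,"dx": 0,"dy": 0,"dz": -35,"yaw": 0},{"jaw": 68,"dx": 14,"dy": 30,"dz": 0,"yaw": 0},{"jaw": 68,"dx": 14,"dy": 30,"dz": 0,"yaw": 0},{"jaw": 68,"dx": 14,"dy": 30,"dz": 0,"yaw": 0}]'

```text
t: 19.98
tcp_pos: [0.455, 0.2637, 0.1345]
eef_rot: [1.0, 0.001, 0.003, -0.001]
force: [1.2, 0.5, -0.8]
opening: 0.0679
finger_force: 0.0
```

Emit:
arm_command --plan '[{"jaw": 85,"dx": 14,"dy": 32,"dz": 0,"yaw": 0},{"jaw": 85,"dx": 14,"dy": 32,"dz": 0,"yaw": 0},{"jaw": 85,"dx": 14,"dy": 32,"dz": 0,"yaw": 0},{"jaw": 85,"dx": 14,"dy": 32,"dz": 0,"yaw": 0},{"jaw": 85,"dx": 14,"dy": 33,"dz": 0,"yaw": 0},{"jaw": 85,"dx": 0,"dy": 0,"dz": 0,"yaw": 0},{"jaw": 85,"dx": 0,"dy": 0,"dz": 0,"yaw": 0}]'

```text
t: 20.57
tcp_pos: [0.5248, 0.1018, 0.1333]
eef_rot: [1.0, -0.002, 0.002, -0.0]
force: [0.7, 1.5, -0.1]
opening: 0.0849
finger_force: 0.0
```

```bash
python3 -c "
from worn import *
wl()"
```

```text
tcp [0.5248 0.1018 0.1333]
red 455.0 -176.8 r 32.0 [573 275] [616 311]
red 465.4 421.1 r 26.8 [  7 266] [ 26 312]
red 478.7 342.6 r 86.9 [  5 245] [143 314]
blue 447.8 -55.2 r 22.7 [474 304] [518 338]
blue 441.9 65.2 r 30.5 [330 298] [398 355]
blue 525.2 105.5 r 30.0 [278 196] [355 271]
```

Emit:
arm_command --plan '[{"jaw": 85,"dx": 0,"dy": -2,"dz": 35,"yaw": 0},{"jaw": 85,"dx": 0,"dy": 0,"dz": 35,"yaw": 0},{"jaw": 85,"dx": 0,"dy": 0,"dz": 35,"yaw": 0},{"jaw": 85,"dx": 0,"dy": 0,"dz": 17,"yaw": 0},{"jaw": 85,"dx": 0,"dy": 0,"dz": 0,"yaw": 0},{"jaw": 50,"dx": 0,"dy": 0,"dz": 0,"yaw": 0},{"jaw": 50,"dx": 0,"dy": 0,"dz": 0,"yaw": 0},{"jaw": 50,"dx": 0,"dy": 0,"dz": 0,"yaw": 0},{"jaw": 50,"dx": 0,"dy": 0,"dz": 0,"yaw": 0},{"jaw": 50,"dx": 0,"dy": 0,"dz": -30,"yaw": 0},{"jaw": 50,"dx": 0,"dy": 0,"dz": -40,"yaw": 0},{"jaw": 50,"dx": 0,"dy": 0,"dz": -40,"yaw": 0}]'

```text
t: 21.62
tcp_pos: [0.523, 0.1051, 0.1205]
eef_rot: [1.0, -0.0, -0.0, 0.0]
force: [1.6, -0.4, -0.4]
opening: 0.0597
finger_force: 20.0
```

Emit:
arm_command --plan '[{"jaw": 50,"dx": -8,"dy": 20,"dz": -5,"yaw": 0},{"jaw": 50,"dx": -10,"dy": 33,"dz": 0,"yaw": 0},{"jaw": 50,"dx": -10,"dy": 33,"dz": 0,"yaw": 0},{"jaw": 50,"dx": -10,"dy": 33,"dz": 0,"yaw": 0},{"jaw": 50,"dx": -10,"dy": 33,"dz": 0,"yaw": 0},{"jaw": 50,"dx": -10,"dy": 33,"dz": 0,"yaw": 0},{"jaw": 50,"dx": -10,"dy": 33,"dz": 0,"yaw": 0},{"jaw": 50,"dx": -10,"dy": 33,"dz": 0,"yaw": 0},{"jaw": 50,"dx": -10,"dy": 33,"dz": 0,"yaw": 0},{"jaw": 50,"dx": -10,"dy": 33,"dz": 0,"yaw": 0},{"jaw": 50,"dx": -10,"dy": 33,"dz": 0,"yaw": 0},{"jaw": 50,"dx": -10,"dy": 33,"dz": 0,"yaw": 0}]'

```text
t: 22.62
tcp_pos: [0.4048, -0.2795, 0.1248]
eef_rot: [1.0, -0.0, 0.001, 0.0]
force: [0.9, -0.1, -0.6]
opening: 0.0594
finger_force: 20.0
```

Emit:
arm_command --plan '[{"jaw": 50,"dx": -10,"dy": 32,"dz": 0,"yaw": 0},{"jaw": 50,"dx": -10,"dy": 32,"dz": 0,"yaw": 0},{"jaw": 50,"dx": -9,"dy": 25,"dz": 0,"yaw": 0},{"jaw": 50,"dx": -6,"dy": 18,"dz": 0,"yaw": 0},{"jaw": 50,"dx": 0,"dy": 0,"dz": 25,"yaw": 0},{"jaw": 50,"dx": 0,"dy": 0,"dz": 35,"yaw": 0},{"jaw": 50,"dx": 0,"dy": 0,"dz": 34,"yaw": 0},{"jaw": 50,"dx": 0,"dy": 0,"dz": 0,"yaw": 0},{"jaw": 68,"dx": 0,"dy": 0,"dz": 0,"yaw": 0},{"jaw": 68,"dx": 0,"dy": 0,"dz": 0,"yaw": 0},{"jaw": 68,"dx": 0,"dy": 0,"dz": -30,"yaw": 0},{"jaw": 68,"dx": 0,"dy": 0,"dz": -35,"yaw": 0}]'

```text
t: 23.62
tcp_pos: [0.3702, -0.3844, 0.0965]
eef_rot: [1.0, -0.0, -0.0, -0.0]
force: [0.8, -0.3, 0.8]
opening: 0.068
finger_force: 0.0
```

Emit:
arm_command --plan '[{"jaw": 68,"dx": 0,"dy": 0,"dz": -35,"yaw": 0},{"jaw": 85,"dx": 11,"dy": -25,"dz": 0,"yaw": 0},{"jaw": 85,"dx": 12,"dy": -30,"dz": 0,"yaw": 0},{"jaw": 85,"dx": 12,"dy": -30,"dz": 0,"yaw": 0},{"jaw": 85,"dx": 12,"dy": -30,"dz": 0,"yaw": 0},{"jaw": 85,"dx": 12,"dy": -30,"dz": 0,"yaw": 0},{"jaw": 85,"dx": 12,"dy": -32,"dz": 0,"yaw": 0},{"jaw": 85,"dx": 11,"dy": -30,"dz": 0,"yaw": 0},{"jaw": 85,"dx": 0,"dy": 0,"dz": 0,"yaw": 0},{"jaw": 85,"dx": 0,"dy": 0,"dz": 0,"yaw": 0}]'

```text
t: 24.45
tcp_pos: [0.4536, -0.177, 0.1322]
eef_rot: [1.0, 0.001, 0.002, 0.001]
force: [0.0, -0.1, 0.7]
opening: 0.0848
finger_force: 0.0
```

```bash
python3 -c "
from worn import *
wl()"
```

```text
tcp [ 0.4536 -0.177   0.1322]
red 452.0 -182.3 r 29.9 [286 200] [364 274]
blue 382.8 -383.1 r 30.8 [513 289] [564 312]
blue 429.6 -63.3 r 30.5 [146 228] [213 297]
blue 441.7 59.9 r 31.6 [ 36 217] [ 84 279]
blue 450.6 -448.3 r 64.4 [584 172] [625 301]
blue 463.6 -297.7 r 70.1 [451 135] [488 304]
```

Emit:
arm_command --plan '[{"jaw": 85,"dx": -1.5,"dy": 5,"dz": 35,"yaw": 0},{"jaw": 85,"dx": 0,"dy": 0,"dz": 35,"yaw": 0},{"jaw": 85,"dx": 0,"dy": 0,"dz": 35,"yaw": 0},{"jaw": 85,"dx": 0,"dy": 0,"dz": 16,"yaw": 0},{"jaw": 85,"dx": 0,"dy": 0,"dz": 0,"yaw": 0},{"jaw": 50,"dx": 0,"dy": 0,"dz": 0,"yaw": 0},{"jaw": 50,"dx": 0,"dy": 0,"dz": 0,"yaw": 0},{"jaw": 50,"dx": 0,"dy": 0,"dz": 0,"yaw": 0},{"jaw": 50,"dx": 0,"dy": 0,"dz": 0,"yaw": 0},{"jaw": 50,"dx": 0,"dy": 0,"dz": -30,"yaw": 0},{"jaw": 50,"dx": 0,"dy": 0,"dz": -40,"yaw": 0},{"jaw": 50,"dx": 0,"dy": 0,"dz": -40,"yaw": 0}]'

```text
t: 25.5
tcp_pos: [0.4504, -0.1826, 0.1205]
eef_rot: [1.0, -0.0, -0.0, -0.0]
force: [1.1, -0.6, -0.5]
opening: 0.0594
finger_force: 20.0
```

Emit:
arm_command --plan '[{"jaw": 50,"dx": 0,"dy": -20,"dz": -10,"yaw": 0},{"jaw": 50,"dx": 1,"dy": -35,"dz": 0,"yaw": 0},{"jaw": 50,"dx": 1,"dy": -35,"dz": 0,"yaw": 0},{"jaw": 50,"dx": 1,"dy": -35,"dz": 0,"yaw": 0},{"jaw": 50,"dx": 1,"dy": -35,"dz": 0,"yaw": 0},{"jaw": 50,"dx": 1,"dy": -35,"dz": 0,"yaw": 0},{"jaw": 50,"dx": 1,"dy": -35,"dz": 0,"yaw": 0},{"jaw": 50,"dx": 1,"dy": -35,"dz": 0,"yaw": 0},{"jaw": 50,"dx": 1,"dy": -35,"dz": 0,"yaw": 0},{"jaw": 50,"dx": 1,"dy": -35,"dz": 0,"yaw": 0},{"jaw": 50,"dx": 1,"dy": -35,"dz": 0,"yaw": 0},{"jaw": 50,"dx": 1,"dy": -35,"dz": 0,"yaw": 0}]'

```text
t: 26.5
tcp_pos: [0.4619, 0.224, 0.1298]
eef_rot: [1.0, 0.0, 0.001, -0.0]
force: [0.2, 0.3, -0.4]
opening: 0.0595
finger_force: 20.0
```

Run:
```python
from h import *
im,d=grab_frame('top'); save('t10.png',cv2.resize(im[200:420,120:540],(800,419)))
```

```text
(no output)
```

View pics/t10.png

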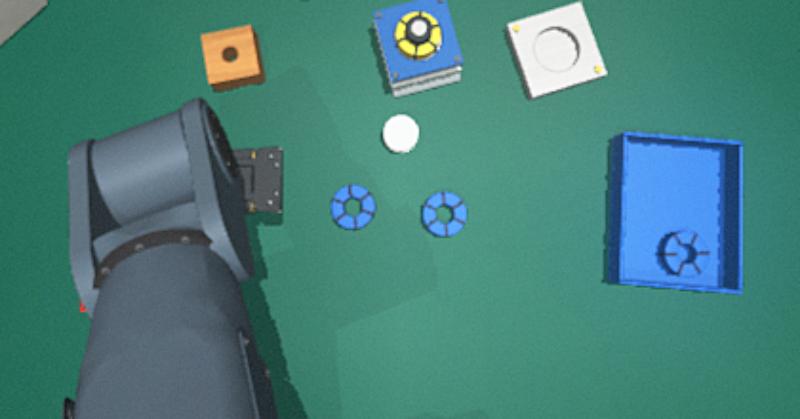

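The top crop shows the shaft seated at (418,30), one blue in the blue bin at (685,253), and blue2 and blue3 on the bench at (353,206) and (445,213).

Emit:
arm_command --plan '[{"jaw": 50,"dx": 2,"dy": -30,"dz": 0,"yaw": 0},{"jaw": 50,"dx": 2,"dy": -30,"dz": 0,"yaw": 0},{"jaw": 50,"dx": 2,"dy": -25,"dz": 0,"yaw": 0},{"jaw": 50,"dx": 2,"dy": -16,"dz": 0,"yaw": 0},{"jaw": 50,"dx": 0,"dy": 0,"dz": 30,"yaw": 0},{"jaw": 50,"dx": 0,"dy": 0,"dz": 35,"yaw": 0},{"jaw": 50,"dx": 0,"dy": 0,"dz": 34,"yaw": 0},{"jaw": 50,"dx": 0,"dy": 0,"dz": 0,"yaw": 0},{"jaw": 68,"dx": 0,"dy": 0,"dz": 0,"yaw": 0},{"jaw": 68,"dx": 0,"dy": 0,"dz": 0,"yaw": 0},{"jaw": 68,"dx": 0,"dy": 0,"dz": -30,"yaw": 0},{"jaw": 68,"dx": 0,"dy": 0,"dz": -35,"yaw": 0}]'

```text
t: 27.55
tcp_pos: [0.4698, 0.3228, 0.0965]
eef_rot: [1.0, -0.0, -0.0, 0.0]
force: [0.6, -0.4, 0.2]
opening: 0.0678
finger_force: 0.0
```

Emit:
arm_command --plan '[{"jaw": 68,"dx": 0,"dy": 0,"dz": -35,"yaw": 0},{"jaw": 85,"dx": -4,"dy": 30,"dz": 0,"yaw": 0},{"jaw": 85,"dx": -4,"dy": 33,"dz": 0,"yaw": 0},{"jaw": 85,"dx": -4,"dy": 33,"dz": 0,"yaw": 0},{"jaw": 85,"dx": -4,"dy": 33,"dz": 0,"yaw": 0},{"jaw": 85,"dx": -4,"dy": 33,"dz": 0,"yaw": 0},{"jaw": 85,"dx": -4,"dy": 33,"dz": 0,"yaw": 0},{"jaw": 85,"dx": -4,"dy": 33,"dz": 0,"yaw": 0},{"jaw": 85,"dx": -3,"dy": 33,"dz": 0,"yaw": 0},{"jaw": 85,"dx": 0,"dy": 0,"dz": 0,"yaw": 0},{"jaw": 85,"dx": 0,"dy": 0,"dz": 0,"yaw": 0}]'

```text
t: 28.47
tcp_pos: [0.44, 0.061, 0.1321]
eef_rot: [1.0, -0.002, 0.002, -0.0]
force: [0.3, 0.0, 0.6]
opening: 0.0851
finger_force: 0.0
```

```bash
python3 -c "
from worn import *
wl()"
```

```text
tcp [0.44   0.061  0.1321]
red 430.9 327.6 r 71.0 [  0 171] [ 77 311]
red 441.3 263.3 r 73.4 [ 70 150] [109 311]
blue 430.3 -58.1 r 30.6 [435 211] [502 282]
blue 440.8 65.2 r 30.0 [277 196] [355 272]
```

Emit:
arm_command --plan '[{"jaw": 85,"dx": 0,"dy": -2.5,"dz": 35,"yaw": 0},{"jaw": 85,"dx": 0,"dy": 0,"dz": 35,"yaw": 0},{"jaw": 85,"dx": 0,"dy": 0,"dz": 35,"yaw": 0},{"jaw": 85,"dx": 0,"dy": 0,"dz": 16,"yaw": 0},{"jaw": 85,"dx": 0,"dy": 0,"dz": 0,"yaw": 0},{"jaw": 50,"dx": 0,"dy": 0,"dz": 0,"yaw": 0},{"jaw": 50,"dx": 0,"dy": 0,"dz": 0,"yaw": 0},{"jaw": 50,"dx": 0,"dy": 0,"dz": 0,"yaw": 0},{"jaw": 50,"dx": 0,"dy": 0,"dz": 0,"yaw": 0},{"jaw": 50,"dx": 0,"dy": 0,"dz": -30,"yaw": 0},{"jaw": 50,"dx": 0,"dy": 0,"dz": -40,"yaw": 0},{"jaw": 50,"dx": 0,"dy": 0,"dz": -40,"yaw": 0}]'

```text
t: 29.52
tcp_pos: [0.4384, 0.0646, 0.1205]
eef_rot: [1.0, -0.0, -0.001, 0.0]
force: [1.7, 0.7, -0.2]
opening: 0.0594
finger_force: 20.0
```

Emit:
arm_command --plan '[{"jaw": 50,"dx": -1,"dy": 25,"dz": -10,"yaw": 0},{"jaw": 50,"dx": -1,"dy": 36,"dz": 0,"yaw": 0},{"jaw": 50,"dx": -1,"dy": 36,"dz": 0,"yaw": 0},{"jaw": 50,"dx": -1,"dy": 36,"dz": 0,"yaw": 0},{"jaw": 50,"dx": -1,"dy": 36,"dz": 0,"yaw": 0},{"jaw": 50,"dx": -1,"dy": 36,"dz": 0,"yaw": 0},{"jaw": 50,"dx": -1,"dy": 36,"dz": 0,"yaw": 0},{"jaw": 50,"dx": -1,"dy": 36,"dz": 0,"yaw": 0},{"jaw": 50,"dx": -1,"dy": 36,"dz": 0,"yaw": 0},{"jaw": 50,"dx": -1,"dy": 36,"dz": 0,"yaw": 0},{"jaw": 50,"dx": -1,"dy": 36,"dz": 0,"yaw": 0},{"jaw": 50,"dx": -1,"dy": 36,"dz": 0,"yaw": 0}]'

```text
t: 30.52
tcp_pos: [0.4266, -0.3583, 0.1298]
eef_rot: [1.0, -0.0, 0.0, 0.0]
force: [0.7, -0.5, -0.7]
opening: 0.0597
finger_force: 20.0
```

Emit:
arm_command --plan '[{"jaw": 50,"dx": 2,"dy": -2,"dz": 0,"yaw": 0},{"jaw": 50,"dx": 0,"dy": 0,"dz": 30,"yaw": 0},{"jaw": 50,"dx": 0,"dy": 0,"dz": 35,"yaw": 0},{"jaw": 50,"dx": 0,"dy": 0,"dz": 34,"yaw": 0},{"jaw": 50,"dx": 0,"dy": 0,"dz": 0,"yaw": 0},{"jaw": 68,"dx": 0,"dy": 0,"dz": 0,"yaw": 0},{"jaw": 68,"dx": 0,"dy": 0,"dz": 0,"yaw": 0},{"jaw": 68,"dx": 0,"dy": 0,"dz": -30,"yaw": 0},{"jaw": 68,"dx": 0,"dy": 0,"dz": -35,"yaw": 0},{"jaw": 68,"dx": 0,"dy": 0,"dz": -35,"yaw": 0}]'

```text
t: 31.35
tcp_pos: [0.4293, -0.3545, 0.1336]
eef_rot: [1.0, -0.0, 0.001, 0.001]
force: [0.3, 0.2, 0.1]
opening: 0.0677
finger_force: 0.0
```

Emit:
arm_command --plan '[{"jaw": 85,"dx": 0,"dy": -32,"dz": 0,"yaw": 0},{"jaw": 85,"dx": 0,"dy": -33,"dz": 0,"yaw": 0},{"jaw": 85,"dx": 0,"dy": -33,"dz": 0,"yaw": 0},{"jaw": 85,"dx": 0,"dy": -33,"dz": 0,"yaw": 0},{"jaw": 85,"dx": 0,"dy": -33,"dz": 0,"yaw": 0},{"jaw": 85,"dx": 0,"dy": -33,"dz": 0,"yaw": 0},{"jaw": 85,"dx": 0,"dy": -33,"dz": 0,"yaw": 0},{"jaw": 85,"dx": 0,"dy": -33,"dz": 0,"yaw": 0},{"jaw": 85,"dx": 0,"dy": -33,"dz": 0,"yaw": 0},{"jaw": 85,"dx": 0,"dy": 0,"dz": 0,"yaw": 0},{"jaw": 85,"dx": 0,"dy": 0,"dz": 0,"yaw": 0}]'

```text
t: 32.27
tcp_pos: [0.4299, -0.0574, 0.1321]
eef_rot: [1.0, 0.001, 0.002, 0.0]
force: [-0.1, -1.5, -0.5]
opening: 0.085
finger_force: 0.0
```

```bash
python3 -c "
from worn import *
wl()"
```

```text
tcp [ 0.4299 -0.0574  0.1321]
red 402.6 259.5 r 58.6 [  0 205] [ 25 312]
blue 403.0 -374.9 r 68.1 [600 206] [639 315]
blue 429.5 -61.8 r 29.9 [285 198] [362 273]
blue 446.0 -296.4 r 88.9 [555 123] [605 309]
```

Emit:
arm_command --plan '[{"jaw": 85,"dx": 0,"dy": 4,"dz": 35,"yaw": 0},{"jaw": 85,"dx": 0,"dy": 0,"dz": 35,"yaw": 0},{"jaw": 85,"dx": 0,"dy": 0,"dz": 35,"yaw": 0},{"jaw": 85,"dx": 0,"dy": 0,"dz": 16,"yaw": 0},{"jaw": 85,"dx": 0,"dy": 0,"dz": 0,"yaw": 0},{"jaw": 50,"dx": 0,"dy": 0,"dz": 0,"yaw": 0},{"jaw": 50,"dx": 0,"dy": 0,"dz": 0,"yaw": 0},{"jaw": 50,"dx": 0,"dy": 0,"dz": 0,"yaw": 0},{"jaw": 50,"dx": 0,"dy": 0,"dz": 0,"yaw": 0},{"jaw": 50,"dx": 0,"dy": 0,"dz": -30,"yaw": 0},{"jaw": 50,"dx": 0,"dy": 0,"dz": -40,"yaw": 0},{"jaw": 50,"dx": 0,"dy": 0,"dz": -40,"yaw": 0}]'

```text
t: 33.32
tcp_pos: [0.4284, -0.0622, 0.1205]
eef_rot: [1.0, -0.0, -0.001, -0.0]
force: [0.8, 0.2, -1.2]
opening: 0.0593
finger_force: 20.0
```

Emit:
arm_command --plan '[{"jaw": 50,"dx": 5,"dy": 27,"dz": -10,"yaw": 0},{"jaw": 50,"dx": 6,"dy": 34,"dz": 0,"yaw": 0},{"jaw": 50,"dx": 6,"dy": 34,"dz": 0,"yaw": 0},{"jaw": 50,"dx": 6,"dy": 34,"dz": 0,"yaw": 0},{"jaw": 50,"dx": 6,"dy": 34,"dz": 0,"yaw": 0},{"jaw": 50,"dx": 6,"dy": 34,"dz": 0,"yaw": 0},{"jaw": 50,"dx": 6,"dy": 34,"dz": 0,"yaw": 0},{"jaw": 50,"dx": 6,"dy": 34,"dz": 0,"yaw": 0},{"jaw": 50,"dx": 5,"dy": 34,"dz": 0,"yaw": 0},{"jaw": 50,"dx": 5,"dy": 28,"dz": 0,"yaw": 0},{"jaw": 50,"dx": 0,"dy": 0,"dz": 0,"yaw": 0}]'

```text
t: 34.23
tcp_pos: [0.4862, -0.394, 0.1297]
eef_rot: [1.0, -0.001, 0.001, 0.001]
force: [0.1, 0.1, -1.1]
opening: 0.0595
finger_force: 20.0
```

Release, rise, then retreat clear toward the middle and check everything.

Emit:
arm_command --plan '[{"jaw": 50,"dx": 0,"dy": -3,"dz": 30,"yaw": 0},{"jaw": 50,"dx": 0,"dy": 0,"dz": 35,"yaw": 0},{"jaw": 50,"dx": 0,"dy": 0,"dz": 34,"yaw": 0},{"jaw": 50,"dx": 0,"dy": 0,"dz": 0,"yaw": 0},{"jaw": 68,"dx": 0,"dy": 0,"dz": 0,"yaw": 0},{"jaw": 68,"dx": 0,"dy": 0,"dz": 0,"yaw": 0},{"jaw": 68,"dx": 0,"dy": 0,"dz": -30,"yaw": 0},{"jaw": 68,"dx": 0,"dy": 0,"dz": -35,"yaw": 0},{"jaw": 68,"dx": 0,"dy": 0,"dz": -35,"yaw": 0},{"jaw": 68,"dx": -10,"dy": -30,"dz": -20,"yaw": 0},{"jaw": 68,"dx": -10,"dy": -30,"dz": -20,"yaw": 0},{"jaw": 68,"dx": -10,"dy": -30,"dz": -20,"yaw": 0}]'

```text
t: 35.23
tcp_pos: [0.4559, -0.2957, 0.1937]
eef_rot: [1.0, -0.0, 0.002, 0.001]
force: [0.7, 1.0, 0.4]
opening: 0.068
finger_force: 0.0
```

Emit:
arm_command --plan '[{"jaw": 68,"dx": -10,"dy": -35,"dz": 0,"yaw": 0},{"jaw": 68,"dx": -10,"dy": -35,"dz": 0,"yaw": 0},{"jaw": 68,"dx": -10,"dy": -35,"dz": 0,"yaw": 0},{"jaw": 68,"dx": -10,"dy": -35,"dz": 0,"yaw": 0},{"jaw": 68,"dx": -10,"dy": -35,"dz": 0,"yaw": 0},{"jaw": 68,"dx": -10,"dy": -35,"dz": 0,"yaw": 0},{"jaw": 68,"dx": -10,"dy": -35,"dz": 0,"yaw": 0},{"jaw": 68,"dx": 0,"dy": 0,"dz": 0,"yaw": 0},{"jaw": 68,"dx": 0,"dy": 0,"dz": 0,"yaw": 0}]'

```text
t: 35.98
tcp_pos: [0.3865, -0.0504, 0.192]
eef_rot: [1.0, 0.001, 0.002, 0.001]
force: [0.4, -0.8, 0.1]
opening: 0.0679
finger_force: 0.0
```

Run:
```python
from h import *
s=ctrl.observe(); print(s['tcp_pos'].round(3),s['force'].round(1),s['t'])
im,d=grab_frame('top'); np.savez('t11',im=im,d=d); im2,_=grab_frame('scene')
save('t11.png',np.hstack([cv2.resize(im[100:420,120:540],(400,305)),cv2.resize(im2[60:400,140:620],(400,305))]))
im,d,c,u,v,P=cloud('top','t11.npz')
for col,b in [('red',(.411,.34)),('blue',(.427,-.375))]:
    k=(d>0)&(abs(P[...,0]-b[0])<.09)&(abs(P[...,1]-b[1])<.07)&(P[...,2]>.02)&(P[...,2]<.08)
    for ct in cv2.findContours(cv2.morphologyEx(k.astype(np.uint8),cv2.MORPH_OPEN,np.ones((3,3))),cv2.RETR_EXTERNAL,cv2.CHAIN_APPROX_NONE)[0]:
        m=np.zeros(d.shape,np.uint8);cv2.drawContours(m,[ct],-1,1,-1);q=P[(m>0)&k]
        if len(q)>40: print(col,((q.max(0)+q.min(0))[:2]/2-b).round(3),'z',np.percentile(q[:,2],[20,50,90]).round(3),np.ptp(q,axis=0)[:2].round(3))
k=(d>0)&(np.hypot(P[...,0]-.661,P[...,1]+.029)<.03)&(P[...,2]>.09); q=P[k]; h=q[q[:,2]>.12]; print('head',h.mean(0).round(4),'ins',q[q[:,2]<.11].mean(0).round(4))
```

```text
[ 0.387 -0.05   0.192] [ 0.4 -0.8  0.1] 35.9833
red [-0.03  -0.004] z [0.031 0.033 0.037] [0.114 0.089]
red [ 0.058 -0.019] z [0.031 0.033 0.037] [0.06 0.06]
blue [-0.073 -0.068] z [0.028 0.041 0.058] [0.033 0.004]
blue [-0.057 -0.01 ] z [0.032 0.034 0.037] [0.055 0.059]
blue [0.029 0.006] z [0.032 0.034 0.037] [0.115 0.09 ]
head [ 0.661  -0.0288  0.1262] ins [ 0.6552 -0.0282  0.1008]
```

View pics/t11.png

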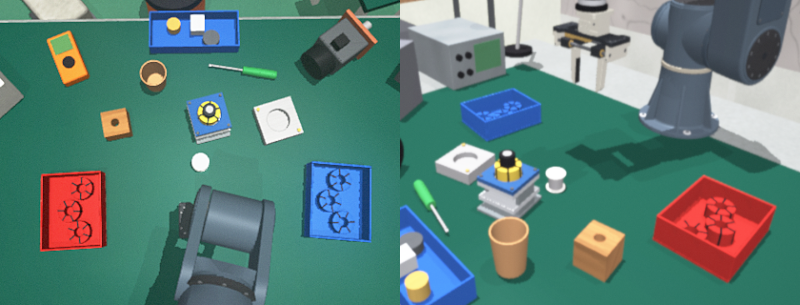

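The red bin holds three flat reds at (75,210) and the blue bin three flat blues at (340,202). The shaft is home at (208,110), and the spool and cup are untouched.

```bash
python3 -c "
from rig import ctrl
print(ctrl.close_job())"
```

```text
the job is handed in; nothing more can be done
None
```

I handed the job in after about 36 s of robot time; no verdict came back, but the last camera check showed the yellow insert flat in the seat, the shaft home on it, all six worn inserts flat in their own bins, and the spool and cup where they stood.

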